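Put the truck's battery pack on charge

TASK

Put the model truck's blue battery pack on charge. First wind the charger's blank rate knob back to its anticlockwise end stop; with it there, lay the pack in the charger's bay with its keyed nose in the slot and shuffle it until it drops fully home and flat; then turn the knob up, clockwise, exactly three clicks from the stop. Let the pack drop in of itself, do not force or throw it down, and leave everything else on the desk where it stands.

Things in the scene. Friction and masses are not known exactly. Their poses are not given: they have to be found in the camera images.
- pack: Blue hard-case battery pack, black end caps, lying flat, 0.3-0.55 kg. Body 110 (its x) x 46 (y) x 48 mm high; origin: centre of the body's underside, z up. A black keyed nose 24 mm wide, 30 mm high sticks out of its +x end from x = 55 to 71 mm, its middle 6.5 mm to the +y side of the centre line, undersides level. Gripped across its 46 mm width.
- charger: Grey charging dock fixed on the desk, 160 (x) x 210 (y) x 50 mm high, flat on top; origin at the centre of its underside. The bay, outlined in orange, is sunk in its top centred at x = -10, y = +55 mm; the knob stands on top, its axis at x = 0, y = -55 mm.
- bay (a point): Centre of the floor of the bay's wide part, 34 mm above the desk, axes as the charger's: the pack's origin lies here when home, axes alike (it goes in one way round only). Bay: square-edged pocket 16 mm deep, wide part 113 (x) x 49 mm, plus a nose slot 27 mm wide running 17.5 mm on at the +x end, its middle at y = +6.5 mm. 1.5 mm play each side; the pack then stands 32 mm out of the top.
- rate_knob (a joint): Rate knob's angle, rad: 0 at its anticlockwise end stop, growing clockwise seen from above, to 2.094 at the other stop. Spring detents every 0.419 rad (24 degrees), a click each: one click 0.419, two 0.838, three 1.257. Let go between clicks, it snaps to the nearer. About 0.1 N m turns it over a click. A round black fluted cylinder, 53 mm across, unmarked.
- knob_top (a point): Centre of the knob's top face (plain silver cap), 82 mm above the desk; the knob's plain side runs from 2 to 32 mm above the charger's top. It may be gripped across any diameter; turns with the knob.
- mat: Green cutting mat fixed to the desk, 300 x 320 x 3 mm, origin at the centre of its underside. The pack, wheel, tape and spool lie on it. Beyond mat and charger, about 0.73 m and more ahead of the robot, stands fixed equipment: a red model truck 126 mm high, a lidded box, a tool rack up to 150 mm.
- wheel: Spare truck wheel lying flat, black tyre and yellow rim, 81 mm across and 46 mm high; origin under its centre. Not to be disturbed.
- tape: Yellow tape measure lying flat, 70 x 64 x 41 mm high; origin under its centre. Not to be disturbed.
- solder_spool: Spool of solder standing on its flange, 58 mm across, 50 mm high; origin under its centre. Not to be disturbed.
- thinner_bottle: Upright grey thinner bottle with a red cap, 52 mm across, 118 mm high; origin under its centre. Stands between the mat and the charger. Not to be disturbed.
- paint_jar: Small red paint jar with a white lid, 44 mm across, 52 mm high; origin under its centre. Stands beside the charger on its +y (bay) side. Not to be disturbed.
- screwdriver: Green screwdriver 190 mm long (its own x), lying across the desk just beyond the charger's +x side; origin under its middle, under 35 mm high. Not to be disturbed.
Things that resemble listed ones, but are neither listed nor needed, are in the scene too. What is shaped like the pack but orange or pink is not meant.

How it is judged (in metres and radians):
On the way, in this order (a step that is already met when the one before it is completed fails the run):
1. the rate knob is wound back to its anticlockwise end stop, the pack not yet in the bay (value of joint rate_knob below 0.08 rad and distance between pack and bay above 0.03 m), for 0.2 s.
2. with the knob still at its stop, the pack is fully home in the bay (value of joint rate_knob below 0.12 rad and horizontal distance between pack and bay below 0.005 m and z of pack in the frame of bay below 0.003 m and angle between pack's own z axis and vertical below 0.04 rad), for 0.2 s.
At the end, for the whole second after the job is handed in: The pack rests fully home in the bay: its origin within 5 mm sideways and 3 mm in height of the centre of the bay's floor, level within 0.04 rad, lying along the bay within 0.08 rad, at rest; and the rate knob stands on its third click (between 1.15 and 1.37 rad) (horizontal distance between pack and bay below 0.005 m and z of pack in the frame of bay below 0.003 m and angle between pack's own z axis and vertical below 0.04 rad and angle between the x axis of pack and the x axis of charger, either way round below 0.08 rad and value of joint rate_knob between 1.15 and 1.37 rad and linear speed of pack below 0.02 m/s); the robot touches nothing.
It fails at once if a bystander (wheel, tape, spool, bottle, jar or screwdriver) is shifted by more than 20 mm (distance of any of wheel, tape, solder_spool, thinner_bottle, paint_jar, screwdriver from where it was at the start of the episode above 0.02 m).
It fails at once if the pack is forced or thrown into the charger (more than 80 N between them) (contact force between pack and charger above 80 N).
It also fails if it takes over 67 s, if anything falls off the work surface, if the arm or the gripper's body presses on something with over 40 N, if the wrist force passes 120 N, or if a joint passes its speed limit or range.

ROBOT

A 6-joint arm with a two-finger parallel gripper is mounted at the origin on the work surface. World frame = base frame: x ahead of the robot, y to its left, z up, the work surface at z = 0. Lengths are in mm, angles in rad, forces in N, time in s.
With the tool pointing down it reaches from about 350 to 850 mm from the base axis. Payload 8.1 kg.
Tool frame: the origin (TCP) lies midway between the tips of the shut fingers; the grasp point (between the pads) lies 19 mm behind it; z points along the fingers, x is the direction in which the jaws open and shut, and the axes are right-handed (so a half turn about z gives the same grasp; the last joint's range is limited). The gripper opens to 93 mm and grips with 3 to 60 N. Pads are 15 mm wide; open, the fingers measure 128 mm over their backs; the gripper's body (75 mm by 188 mm) begins 65 mm behind the grasp point.
Start: joints at [-1.317, 0.13, 1.488, -0, 1.523, -0.085], TCP at [199.433, -565.89, 218.635] pointing down, gripper open.
Joint ranges: [-2.96, 2.96], [-0.89, 2.26], [0.02, 2.5], [-1.34, 4.48], [0, 2.73], [-2.66, 2.66]. Speed limits (rad/s): [2.39, 2.39, 2.79, 3.14, 3.14, 3.14].

INTERFACE

Orientations are given as a unit quaternion [w, x, y, z].
In Python, from plant import robot gives the robot as it stands.
- The arm moves only by the shell command python3 -m pendant 'ROWS' [FORCE]. ROWS is JSON, a list that holds one entry, the list of rows, each a list of 7 numbers: the opening in per cent of the stroke, from 0 (shut) to 100 (fully open), then the shift along the tool's x, y, z in m, then the turn, a rotation vector about the tool's x, y, z in rad. A call has 1 to 5 rows; each row shifts and turns the pose as measured when the row begins, along the tool's axes as they then stand; what a row does not reach is not made up. A row lasts 1/8 s, in which the tool goes at most 62.5 mm and 10.7 degrees, less where a joint would pass 70% of its speed; a pose out of reach is approached as far as the arm can. A call with a gripper value outside its range is refused whole. The fingers move at their own pace and stop on an object; FORCE is the grip in N (left out, the last holds). Time passes only in rows, so rows that do not move let the fingers close. It gives the time, the measured TCP pose, the force and the opening at its end, in the units of the state.
- robot.get_obs(): the state, without advancing time (a new reading comes with each control period).
- robot.capture(name): name is "side" or "top"; returns (picture, depth): 420x560x3 uint8, red, green, blue; 420x560 float32, mm along the optical axis (not along the pixel's ray), 0 where there is no reading.
- robot.calibration(name): a dict with "K" (3x3 intrinsics, pixels), "k1" (the pictures are not rectified: a ray, as slopes to the right and down, at radius r is drawn at 1 + k1 r^2 times it, then the intrinsics apply), "pose" (4x4, takes a point from camera to world coordinates). Camera axes: x right, y down, z forward; pixel columns grow to the right and rows downward; lengths in mm; the calibration is good to about 2 mm. A picture is of the moment at which its call begins. calibration takes no time and is no camera call.
- robot.close_job(): hands the job in, once; it reports no verdict.
The state is a dict: "time": time; "joint_positions": joint angles; "joint_velocities": joint speeds; "tau": joint torques, N m; "eef_pos": TCP position; "tcp_rot": TCP orientation; "force": force on the tool from outside, world axes, zero at the start; "ft_torque": the same for the moment, N m; "width": finger opening in mm.
Only numpy, scipy, OpenCV 4.12 (cv2) and the standard library are available. Lean on these libraries where they do the work, as an engineer would, in place of code of your own. Each camera call takes 0.05 s, during which the arm holds its last target.

## Working session

There is one attempt and no reset: what is moved stays moved. The work goes in short steps, Python scripts to look and compute and a shell command to move; the robot and the scene stay as the last step left them, time stands still between calls to the robot, and variables do not carry over. Pictures are saved under pics/ and viewed, and the job is handed in when it is done.

```bash
ls; mkdir -p pics
python3 - <<'E'
from plant import robot
import cv2,numpy as np
print(robot.get_obs())
for n in("side","top"):
    im,d=robot.capture(n); cv2.imwrite(f"pics/{n}0.png",im[:,:,::-1]); np.savez(f"{n}0.npz",im=im,d=d)
    c=robot.calibration(n); print(n,c)
E
```

```text
pics
{'time': 0.0, 'joint_positions': array([-1.31742118e+00,  1.31169932e-01,  1.48927838e+00,  3.77942566e-05,
        1.52302232e+00, -8.53736009e-02]), 'joint_velocities': array([-0.00035991, -0.00063586,  0.00058938, -0.00179192, -0.00057863,
        0.00063126]), 'tau': array([ 9.41469102e-05, -5.59846866e+01, -4.91758025e+01,  7.68182008e-02,
        3.51621467e-02, -2.10824537e-04]), 'eef_pos': array([ 199.28785005, -565.32154967,  217.58272598]), 'tcp_rot': array([-6.20335738e-04,  8.16181442e-01, -5.77794921e-01, -7.05153122e-04]), 'force': array([0.42219271, 0.18371277, 0.08914394]), 'ft_torque': array([-0.05863801, -0.00212526,  0.00938121]), 'width': 93.15095421711823}
side {'K': array([[520.66019894,   0.        , 289.30303354],
       [  0.        , 520.66019894, 213.8328332 ],
       [  0.        ,   0.        ,   1.        ]]), 'k1': -0.07443732231193584, 'pose': array([[-9.99499158e-01, -1.74094336e-02,  2.64262151e-02,
         4.11147993e+02],
       [-3.12673363e-02,  6.71996331e-01, -7.39894104e-01,
         1.24655264e+03],
       [-4.87718229e-03, -7.40349811e-01, -6.72204113e-01,
         1.08130309e+03],
       [ 0.00000000e+00,  0.00000000e+00,  0.00000000e+00,
         1.00000000e+00]])}
top {'K': array([[497.23271384,   0.        , 280.42127149],
       [  0.        , 497.23271384, 212.98862011],
       [  0.        ,   0.        ,   1.        ]]), 'k1': -0.17146703916809816, 'pose': array([[ 4.23854821e-03, -9.78523008e-01,  2.06094051e-01,
         2.26752845e+02],
       [-9.99990191e-01, -4.41242749e-03, -3.84073148e-04,
         1.13766428e+02],
       [ 1.28519947e-03, -2.06090402e-01, -9.78532112e-01,
         1.31710011e+03],
       [ 0.00000000e+00,  0.00000000e+00,  0.00000000e+00,
         1.00000000e+00]])}
```

View pics/side0.png

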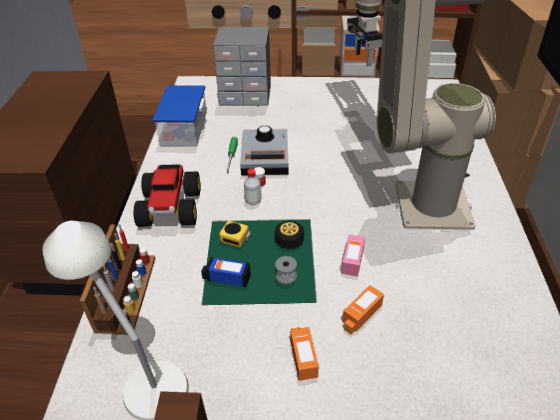

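View pics/top0.png

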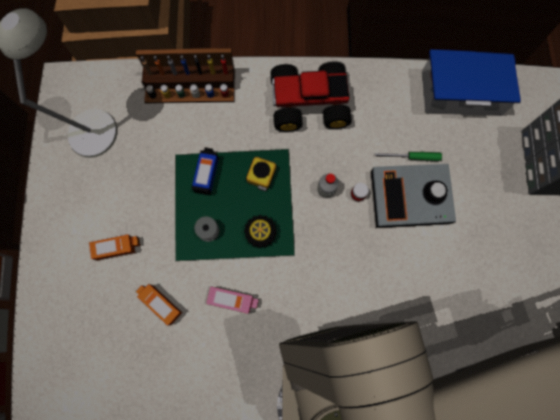

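Pack candidates in top view: blue (205,172) on the mat; orange (113,246) and (160,303); pink (231,299). Only the blue one fits the description, and it lies on the mat with a black nose. I'll confirm it in enlarged crops.

```bash
cat > h.py <<'E'
import numpy as np,cv2
from plant import robot
def ray(n,px):
    c=robot.calibration(n);K=c["K"];k=c["k1"]
    px=np.atleast_2d(np.asarray(px,float))
    u=cv2.undistortPoints(px[:,None],K,np.array([k,0,0,0,0.]))[:,0]
    d=np.c_[u,np.ones(len(u))]@c["pose"][:3,:3].T
    return c["pose"][:3,3],d
def onz(n,px,z):
    o,d=ray(n,px); t=(z-o[2])/d[:,2]; return o+d*t[:,None]
def two(p_side,p_top):
    A=[];b=[]
    for n,p in(("side",p_side),("top",p_top)):
        o,d=ray(n,p); d=d[0]/np.linalg.norm(d[0]); P=np.eye(3)-np.outer(d,d); A.append(P);b.append(P@o)
    x,*_=np.linalg.lstsq(np.vstack(A),np.hstack(b),rcond=None)
    return x,np.linalg.norm(np.vstack(A)@x-np.hstack(b))
def proj(n,X):
    c=robot.calibration(n);T=np.linalg.inv(c["pose"])
    X=np.atleast_2d(np.asarray(X,float))
    return cv2.projectPoints(X,cv2.Rodrigues(T[:3,:3])[0],T[:3,3],c["K"],np.array([c["k1"],0,0,0,0.]))[0][:,0]
def crop(src,x,y,w,h,s,out):
    cv2.imwrite(out,cv2.resize(src[y:y+h,x:x+w,::-1],None,fx=s,fy=s,interpolation=cv2.INTER_CUBIC))
def cloud(n,d):
    v,u=np.mgrid[0:420,0:560]; px=np.c_[u.ravel(),v.ravel()].astype(float)
    o,r=ray(n,px); return (o+r*d.reshape(-1,1)).reshape(420,560,3)
E
python3 - <<'E'
from h import *
t=np.load("top0.npz");s=np.load("side0.npz")
a=lambda im,x,y,w,h,k: cv2.resize(im[y:y+h,x:x+w,::-1],None,fx=k,fy=k,interpolation=cv2.INTER_CUBIC)
cv2.imwrite("pics/c1.png",np.vstack([np.hstack([a(t['im'],360,145,100,90,4),a(t['im'],170,130,100,90,4)]),np.hstack([a(s['im'],220,110,100,75,4)[:240],a(s['im'],190,215,100,75,4)[:240]])]))
ct=cloud("top",t['d']);cs=cloud("side",s['d'])
for n,c,p in(("top",ct,(425,210)),("top",ct,(435,190)),("top",ct,(203,178)),("top",ct,(394,200)),("side",cs,(264,130)),("side",cs,(230,270)),("top",ct,(250,190))):
    print(n,p,c[p[1],p[0]].round(1))
E
```

```text
top (425, 210) [ 503.6 -269.7   49.4]
top (435, 190) [ 226.8  113.8 1317.1]
top (203, 178) [586.4 318.6  54.5]
top (394, 200) [ 533.8 -190.6   34.2]
side (264, 130) [ 552.1 -285.2   81.9]
side (230, 270) [600.9 337.7  52. ]
top (250, 190) [568.4 196.8  -1.1]
```

View pics/c1.png

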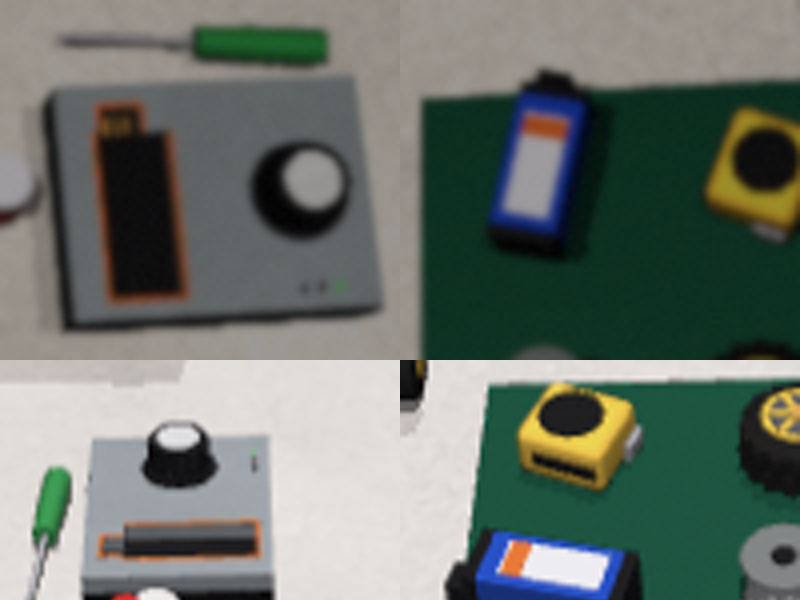

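```bash
cat > m.py <<'E'
from h import *
def rect_of(P):
    (c,(w,h),a)=cv2.minAreaRect(P[:,:2].astype(np.float32)); return np.round(c,1),np.round((w,h),1),round(a,2)
def run(t,s):
  for n,D in(("top",t),("side",s)):
    im,d=D['im'],D['d']; C=cloud(n,d); hsv=cv2.cvtColor(im,cv2.COLOR_RGB2HSV); H,S,V=cv2.split(hsv)
    ok=d>0
    reg=(C[...,0]>440)&(C[...,0]<660)&(C[...,1]<-110)&(C[...,1]>-380)&ok
    m=reg&(abs(C[...,2]-50)<5)
    m=cv2.morphologyEx(m.astype(np.uint8),cv2.MORPH_OPEN,np.ones((3,3)))
    cs,_=cv2.findContours(m,cv2.RETR_EXTERNAL,cv2.CHAIN_APPROX_NONE);c=max(cs,key=cv2.contourArea)[:,0]
    print(n,"charger z",np.median(C[m>0][:,2]).round(1),rect_of(onz(n,c,50.)))
    # orange outline
    x0,y0=proj(n,[[650,-110,0],[650,-380,0],[440,-110,0],[440,-380,0]]).min(0).astype(int); x1,y1=proj(n,[[650,-110,0],[650,-380,0],[440,-110,0],[440,-380,0]]).max(0).astype(int)
    R=np.zeros_like(ok);R[y0:y1,x0:x1]=1
    o=R&(H<16)&(H>4)&(S>130)&(V>90)&(im[...,0]>1.4*im[...,1])
    ys,xs=np.nonzero(o&(abs(C[...,2]-50)<8))
    print(n,"bay outline",len(xs),rect_of(onz(n,np.c_[xs,ys],50.)))
    ys,xs=np.nonzero(reg&(C[...,2]>38-8)&(C[...,2]<38)&(V<70))
    if len(xs)>20: print(n,"bay floor z",np.median(C[ys,xs,2]).round(1),len(xs),rect_of(C[ys,xs]))
    # cap
    w=R&(S<60)&(V>140)
    k=(proj(n,[[549,-285,82]])[0]); yy,xx=np.mgrid[0:420,0:560]
    w&=(np.hypot(xx-k[0],yy-k[1])<13)
    nn,l,st,ce=cv2.connectedComponentsWithStats(w.astype(np.uint8))
    if nn>1:
        i=1+np.argmax(st[1:,4]); ys,xs=np.nonzero(l==i)
        print(n,"cap px",ce[i].round(2),st[i], onz(n,ce[i],82.).round(1), np.median(C[ys,xs,2]).round(1)); 
    # pack
    b=(H>105)&(H<130)&(S>130)&(V>50)&ok&(C[...,1]>200)&(C[...,1]<420)
    tp=ok&(abs(C[...,2]-51)<4)&(np.hypot(C[...,0]-590,C[...,1]-320)<80)&(C[...,1]>270)
    ys,xs=np.nonzero(tp); print(n,"pack top",len(xs),np.median(C[tp][:,2]).round(1),rect_of(onz(n,np.c_[xs,ys],51.)))
    yb,xb=np.nonzero(b&tp);print(n,"blue top",rect_of(onz(n,np.c_[xb,yb],51.)))
    # bystanders
    for nm,p in(("tape",(525,None)),):pass
if __name__=="__main__": run(np.load("top0.npz"),np.load("side0.npz"))
E
python3 m.py
```

```text
top charger z 50.2 (array([ 550.2, -261.6]), array([160.5, 172.3]), 3.54)
top bay outline 61 (array([ 544.3, -188. ]), array([133.1,  51.6]), 3.17)
top bay floor z 34.5 662 (array([ 545. , -237.5]), array([153., 203.]), 2.93)
top cap px [438.02 189.27] [433 184  11  12 101] [[ 552.1 -298.3   82. ]] 83.3
top pack top 617 50.8 (array([608. , 317.9]), array([ 47.2, 111.2]), 78.83)
top blue top (array([609.5, 317.6]), array([46.7, 95.7]), 79.46)
side charger z 49.6 (array([ 548.7, -234.1]), array([159.8, 209. ]), 3.16)
side bay outline 26 (array([ 543.7, -179.6]), array([132.6,  40.2]), 5.56)
side bay floor z 34.2 142 (array([ 542.9, -173.2]), array([149.7,  82.2]), 1.3)
side cap px [274.41 136.76] [271 134   7   8  17] [[ 513.6 -243.9   82. ]] 48.8
side pack top 515 50.4 (array([609.9, 323.6]), array([ 48.6, 111.4]), 79.63)
side blue top (array([610.9, 323.6]), array([48.2, 93.8]), 79.53)
```

```bash
cat > ch.py <<'E'
from h import *
for n in("top","side"):
    D=np.load(f"{n}0.npz"); im,d=D['im'],D['d']; C=cloud(n,d)
    reg=(C[...,0]>430)&(C[...,0]<670)&(C[...,1]<-110)&(C[...,1]>-370)&(d>0)
    m=(reg&(abs(C[...,2]-50)<3.5)).astype(np.uint8)
    m=cv2.morphologyEx(m,cv2.MORPH_OPEN,np.ones((2,2)))
    ys,xs=np.nonzero(m); P=onz(n,np.c_[xs,ys],50.)
    (c,wh,a)=cv2.minAreaRect(P[:,:2].astype(np.float32)); print(n,np.round(c,1),np.round(wh,1),a)
    K=reg&(C[...,2]>76)&(C[...,2]<90); ys,xs=np.nonzero(K); print("knob hi pts",len(xs), C[K].mean(0).round(1), C[K][:,:2].min(0).round(1),C[K][:,:2].max(0).round(1), np.median(C[K][:,2]).round(1))
    b=reg&(C[...,2]<39)&(C[...,2]>30); b=cv2.morphologyEx(b.astype(np.uint8),cv2.MORPH_OPEN,np.ones((3,3)))
    ys,xs=np.nonzero(b);P=C[ys,xs]; print("bay floor",np.median(P[:,2]).round(1),[np.round(v,1) for v in cv2.minAreaRect(P[:,:2].astype(np.float32))])
E
python3 ch.py
```

```text
top [ 546.3 -245. ] [160.5 210.4] 3.2660233974456787
knob hi pts 309 [ 550.4 -296.1   82.4] [ 524.1 -321.3] [ 578.3 -271.6] 82.4
bay floor 34.8 [array([ 546.8, -190.2]), array([126.9,  47.9]), np.float64(2.4)]
side [ 544.2 -218.1] [159.1 227.5] 3.293511152267456
knob hi pts 97 [ 552.4 -289.9   79.9] [ 528.3 -319.6] [ 577.2 -265.1] 79.7
bay floor 34.5 [array([ 537.5, -197.3]), array([102.7,  34.3]), np.float64(4.7)]
```

```bash
python3 -m pendant '[[[100,-0.0193,-0.0585,0,0,0,0],[100,-0.0193,-0.0585,0,0,0,0],[100,-0.0193,-0.0585,0,0,0,0],[100,-0.0193,-0.0585,0,0,0,0],[100,-0.0193,-0.0585,0,0,0,0]]]' 15
python3 -c "
from h import *
o=robot.get_obs();print(o['joint_positions'],o['eef_pos'],o['tcp_rot'])"
```

```text
time: 0.72
eef_pos: [444.4, -375.3, 215.0]
tcp_rot: [-0.001, 0.814, -0.582, -0.002]
force: [0.2, -1.7, -0.3]
width: 93.4
[-7.90058037e-01  8.78126362e-02  1.54060933e+00  9.20201241e-04
  1.51826978e+00  4.51101034e-01] [ 444.3878719  -375.308525    214.95577147] [-0.00088285  0.81352413 -0.58152539 -0.00243553]
```

```bash
python3 -m pendant '[[[100,-0.0138,-0.042,0.02,0,0,0],[100,-0.0138,-0.042,0.02,0,0,0],[100,-0.0138,-0.042,0.02,0,0,0],[100,0,0,0,0,0,0]]]'
python3 - <<'E'
from h import *
o=robot.get_obs();print(o['joint_positions'],o['eef_pos'],o['tcp_rot'])
for n in("side","top"):
    im,d=robot.capture(n); np.savez(f"{n}1.npz",im=im,d=d)
    p=proj(n,[o['eef_pos']])[0];print(n,p)
    x,y=int(p[0])-50,int(p[1])-45
    crop(im,x,y,100,75,8,f"pics/{n}1.png");print(x,y)
E
```

```text
time: 1.23
eef_pos: [555.4, -287.7, 151.6]
tcp_rot: [-0.001, 0.815, -0.579, -0.003]
force: [-0.2, 0.3, -0.5]
width: 92.9
[-0.56132936  0.2430638   1.48460149  0.00238932  1.42060464  0.67368574] [ 555.37854668 -287.689427    151.60350764] [-0.00099128  0.81521322 -0.57915012 -0.00339966]
side [262.33261863 112.24742293]
212 67
top [442.32645726 180.8781192 ]
392 135
```

View pics/side1.png

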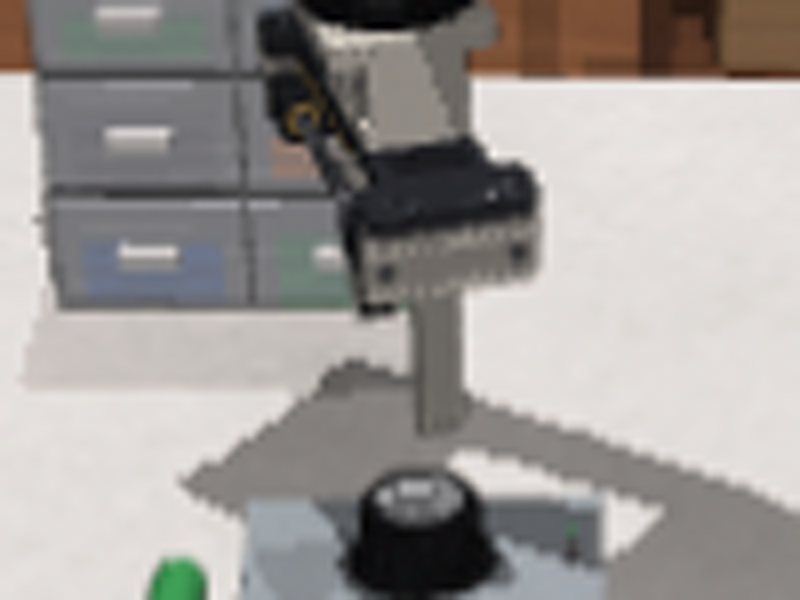

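View pics/top1.png

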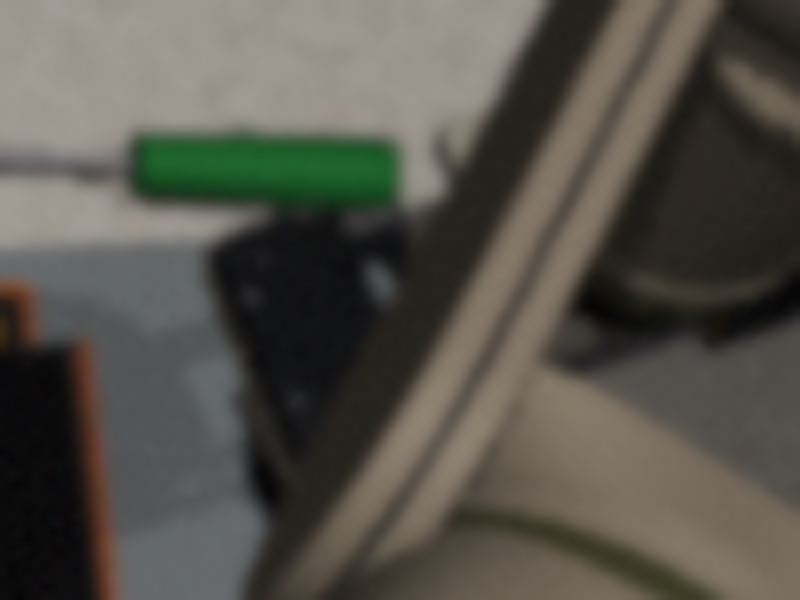

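Run:
```python
from h import *
c=np.array([555.4,-287.7,151.6]);x=np.array([.329,-.944,0]);y=np.array([-.944,-.329,0])
for r in(46.5,64):
  for w in(-7.5,7.5): 
    p=proj("side",[c-r*x+w*y])[0]; print(r,w,p.round(1),((p-[212,67])*8).round(0))
# knob cap in side1: full px
im=np.load("side1.npz")['im']
print(onz("side",[[212+420/8,67+487/8]],82))
```

```text
46.5 -7.5 [263.8 119.6] [414. 421.]
46.5 7.5 [268.1 118.8] [449. 415.]
64 -7.5 [265.2 122.3] [426. 442.]
64 7.5 [269.6 121.5] [461. 436.]
[[ 551.2315725  -298.55742283   82.        ]]
```

```bash
python3 -m pendant '[[[100,0.0085,0.0076,0.02,0,0,0],[100,0,0,0.04,0,0,0],[100,0,0,0.033,0,0,0],[100,0,0,0,0,0,0]]]'
python3 -c "
from h import *
o=robot.get_obs();print(o['joint_positions'],o['eef_pos'],o['tcp_rot'],o['ft_torque'])
im,d=robot.capture('side');crop(im,225,90,80,60,8,'pics/s2.png')"
```

```text
time: 1.82
eef_pos: [546.1, -307.9, 58.2]
tcp_rot: [0.0, 0.813, -0.583, -0.0]
force: [-0.8, 0.7, 1.0]
width: 93.0
[-5.94845354e-01  3.27818530e-01  1.56171691e+00 -5.71884062e-04
  1.25264309e+00  6.49479227e-01] [ 546.09399262 -307.9144182    58.17150023] [ 2.79465588e-04  8.12672295e-01 -5.82720843e-01 -2.85411153e-04] [-0.00024266  0.04880597  0.01438056]
```

View pics/s2.png

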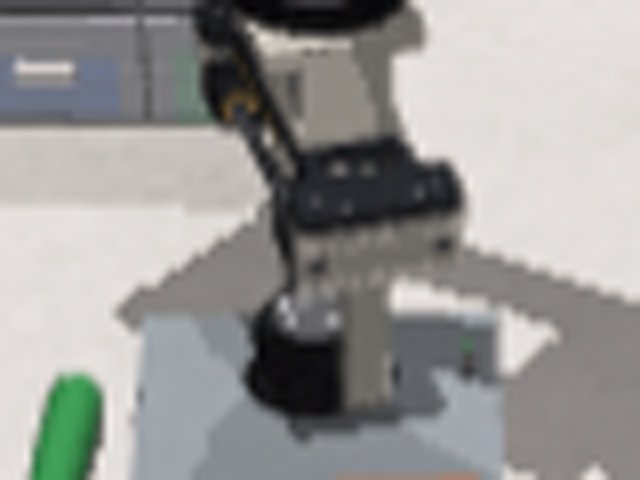

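```bash
python3 -m pendant '[[[100,-0.0078,-0.0078,0,0,0,0],[100,0,0,0,0,0,0]]]'
python3 -c "
from h import *
o=robot.get_obs();print(o['joint_positions'],o['eef_pos'],o['tcp_rot'],o['ft_torque'])
im,d=robot.capture('side');crop(im,225,90,80,60,8,'pics/s3.png')"
```

```text
time: 2.12
eef_pos: [553.6, -300.3, 63.6]
tcp_rot: [0.0, 0.812, -0.583, 0.004]
force: [0.4, 0.7, -1.4]
width: 93.1
[-5.78047354e-01  3.21708744e-01  1.55850820e+00 -5.96912322e-04
  1.25432771e+00  6.67962172e-01] [ 553.59893488 -300.28113924   63.627619  ] [ 1.25297563e-04  8.12177445e-01 -5.83399776e-01  3.53318916e-03] [-0.0060447   0.05833432  0.04280131]
```

View pics/s3.png

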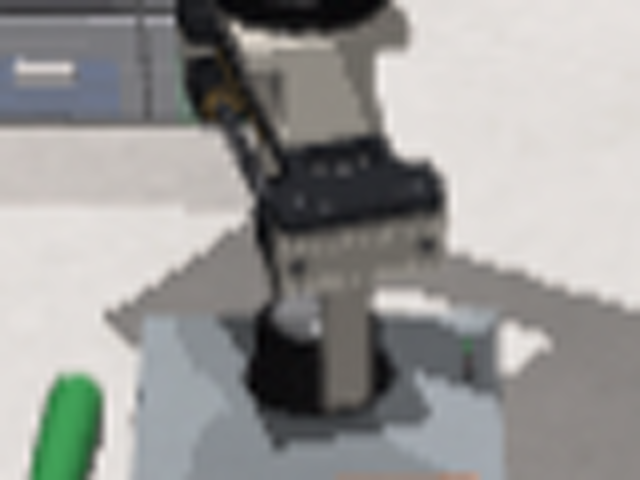

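```bash
python3 -m pendant '[[[100,0,0,0.006,0,0,0],[30,0,0,0,0,0,0],[30,0,0,0,0,0,0],[30,0,0,0,0,0,0],[30,0,0,0,0,0,0]]]' 15
python3 -c "
from h import *
o=robot.get_obs();print(o['joint_positions'],o['eef_pos'],o['tcp_rot'],o['ft_torque'])"
```

```text
time: 2.8
eef_pos: [554.1, -299.1, 59.0]
tcp_rot: [-0.001, 0.812, -0.583, 0.003]
force: [-6.2, 18.0, 12.3]
width: 58.0
[-5.77108207e-01  3.26960201e-01  1.56117680e+00  1.26455074e-03
  1.24703637e+00  6.67413346e-01] [ 554.0640249  -299.08498406   58.9894523 ] [-7.44331070e-04  8.12442317e-01 -5.83032434e-01  3.17927926e-03] [ 3.6426249   1.35971997 -0.01456982]
```

```bash
python3 -m pendant '[[[30,-0.003,0,0,0,0,0],[30,0,0,0,0,0,0],[30,0,0,0,0,0,0]]]' 15
python3 -c "
from h import *
o=robot.get_obs();print(o['joint_positions'],o['eef_pos'],o['tcp_rot'],o['ft_torque'])
im,d=robot.capture('side');crop(im,225,90,80,60,8,'pics/s4.png')"
```

```text
time: 3.18
eef_pos: [553.2, -296.4, 59.0]
tcp_rot: [-0.001, 0.813, -0.583, 0.003]
force: [0.1, 0.5, -0.4]
width: 53.0
[-5.74012462e-01  3.21392137e-01  1.56807264e+00  8.58281313e-04
  1.24512326e+00  6.70417796e-01] [ 553.1996336  -296.38572014   58.9730442 ] [-5.75343660e-04  8.12505140e-01 -5.82943363e-01  3.47862103e-03] [0.19565973 0.05293267 0.05201558]
```

View pics/s4.png

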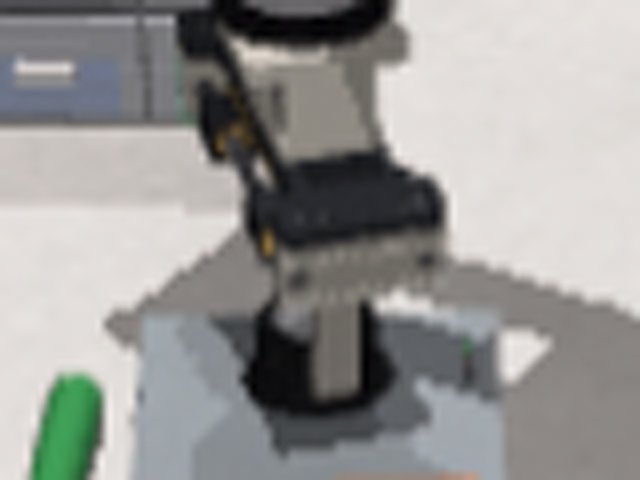

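```bash
for i in 1; do python3 -m pendant '[[[30,0,0,0,0,0,-0.18],[30,0,0,0,0,0,-0.18],[30,0,0,0,0,0,-0.18]]]' 15; python3 -c "
from h import *
o=robot.get_obs();print(o['joint_positions'],o['ft_torque'])"; done
```

```text
time: 3.6
eef_pos: [553.0, -296.1, 59.0]
tcp_rot: [-0.0, 0.941, -0.338, 0.003]
force: [0.1, 0.2, 0.4]
width: 52.5
[-0.57427864  0.32154209  1.56781444  0.00159497  1.24624619  0.1156851 ] [ 0.18661152  0.10766149 -0.14519728]
```

```bash
python3 -m pendant '[[[30,0,0,0,0,0,-0.18],[30,0,0,0,0,0,-0.18]]]' 15; python3 -c "
from h import *
o=robot.get_obs();print(o['joint_positions'],o['ft_torque'])"; python3 -m pendant '[[[30,0,0,0,0,0,-0.18],[30,0,0,0,0,0,-0.18]]]' 15; python3 -c "
from h import *
o=robot.get_obs();print(o['joint_positions'],o['ft_torque'])"
```

```text
time: 3.85
eef_pos: [552.8, -296.0, 59.0]
tcp_rot: [0.0, 0.987, -0.159, 0.003]
force: [-0.7, 0.8, 1.0]
width: 52.9
[-0.57443975  0.32164787  1.56765988  0.00182057  1.24701668 -0.25641978] [ 0.05380463  0.11549225 -0.15512123]
time: 4.1
eef_pos: [552.6, -296.0, 59.0]
tcp_rot: [0.001, 1.0, 0.027, 0.002]
force: [1.6, -1.1, -1.3]
width: 52.7
[-0.5746794   0.32179443  1.56756969  0.00196338  1.24767554 -0.62837714] [-0.22971966 -0.15165464 -0.56154187]
```

```bash
python3 -m pendant '[[[30,0,0,0,0,0,-0.1]]]' 15; python3 -c "
from h import *
o=robot.get_obs();print(o['joint_positions'],o['ft_torque'])"; python3 -m pendant '[[[30,0,0,0,0,0,-0.1]]]' 15; python3 -c "
from h import *
o=robot.get_obs();print(o['joint_positions'],o['ft_torque'])"
```

```text
time: 4.22
eef_pos: [552.6, -296.4, 59.0]
tcp_rot: [0.001, 0.997, 0.078, 0.002]
force: [0.4, -1.9, -1.9]
width: 52.7
[-0.57506201  0.32195938  1.5673444   0.0017545   1.24736605 -0.73259502] [-0.32352329 -0.14163141 -0.46756922]
time: 4.35
eef_pos: [552.7, -296.9, 59.0]
tcp_rot: [0.001, 0.992, 0.129, 0.003]
force: [1.6, -1.2, -0.4]
width: 53.0
[-0.57553047  0.32209907  1.56709281  0.00163129  1.24688666 -0.83553071] [-0.19315914 -0.28187197 -0.57314198]
```

```bash
python3 -m pendant '[[[100,0,0,0,0,0,0],[100,0,0,0,0,0,0],[100,0,0,-0.04,0,0,0],[100,0,0,-0.06,0,0,-0.1],[100,0,0,-0.04,0,0,-0.18]]]' 15
python3 - <<'E'
from h import *
o=robot.get_obs();p=o['eef_pos'];q=o['tcp_rot'];print(o['joint_positions'],p,q)
yaw=2*np.arctan2(q[2],q[1]);print(np.degrees(yaw))
T=np.array([609,319.5])
n=11;dr=(np.radians(79.5)-yaw); 
for i in range(n):
    a=yaw+min(i*.18,dr); d=(T-p[:2])/n
    print(round((np.cos(a)*d[0]+np.sin(a)*d[1])/1000,4),round((np.sin(a)*d[0]-np.cos(a)*d[1])/1000,4),round(-min(.18,max(0,dr-i*.18)),3))
E
```

```text
time: 4.97
eef_pos: [549.0, -294.6, 197.0]
tcp_rot: [-0.003, 0.964, 0.266, -0.001]
force: [1.3, -0.9, -0.4]
width: 92.4
[-0.57594517  0.20756932  1.44181021  0.0017634   1.4976583  -1.11366712] [ 548.95310457 -294.64380557  196.97325239] [-0.00261972  0.96408789  0.265568   -0.00114998]
30.801541219259192
0.0333 -0.0452 -0.18
0.0408 -0.0385 -0.18
0.0471 -0.0305 -0.18
0.0518 -0.0216 -0.18
0.0548 -0.012 -0.13
0.0559 -0.0048 0
0.0559 -0.0048 0
0.0559 -0.0048 0
0.0559 -0.0048 0
0.0559 -0.0048 0
0.0559 -0.0048 0
```

```bash
python3 -m pendant '[[[100,0.033,-0.045,0,0,0,-0.18],[100,0.041,-0.0385,0,0,0,-0.18],[100,0.047,-0.0305,0,0,0,-0.18],[100,0.052,-0.0216,0,0,0,-0.18],[100,0.055,-0.012,0,0,0,-0.13]]]' 15
python3 -m pendant '[[[100,0.056,-0.005,0,0,0,0],[100,0.056,-0.005,0,0,0,0],[100,0.056,-0.005,0,0,0,0],[100,0.056,-0.005,0,0,0,0]]]' 15
python3 - <<'E'
from h import *
o=robot.get_obs();p=o['eef_pos'];q=o['tcp_rot'];print(o['joint_positions'],p,q)
yaw=2*np.arctan2(q[2],q[1]);print(np.degrees(yaw))
E
```

```text
time: 5.6
eef_pos: [577.5, -12.9, 204.2]
tcp_rot: [0.002, 0.765, 0.644, 0.002]
force: [0.9, 0.0, -0.4]
width: 92.9
time: 6.1
eef_pos: [595.5, 219.0, 205.1]
tcp_rot: [0.003, 0.766, 0.642, 0.003]
force: [-0.2, -0.3, -0.2]
width: 93.0
[ 0.27341929  0.22130656  1.41119339 -0.00293326  1.50113411 -1.12151851] [595.54648005 219.0449254  205.14687787] [0.00297114 0.76640159 0.64234774 0.00302469]
79.93507977560472
```

```bash
python3 -m pendant '[[[100,0.051,-0.002,0.035,0,0,0],[100,0.05,-0.002,0.035,0,0,0],[100,0,0,0.03,0,0,0],[100,0,0,0,0,0,0]]]' 15
python3 - <<'E'
from h import *
o=robot.get_obs();p=o['eef_pos'];q=o['tcp_rot'];print(o['joint_positions'],p,q)
yaw=2*np.arctan2(q[2],q[1]);print(np.degrees(yaw))
im,d=robot.capture('side');crop(im,180,200,100,75,8,'pics/s5.png')
im,d=robot.capture('top');crop(im,160,120,100,75,8,'pics/t5.png')
E
```

```text
time: 6.6
eef_pos: [609.5, 327.4, 103.8]
tcp_rot: [0.003, 0.767, 0.642, 0.004]
force: [0.1, -1.0, 0.0]
width: 93.2
[ 0.42094672  0.43819908  1.3340693  -0.003775    1.35980101 -0.97252069] [609.49207528 327.44539028 103.7932149 ] [0.00307429 0.76668422 0.64200407 0.00407859]
79.88409310075188
```

View pics/s5.png

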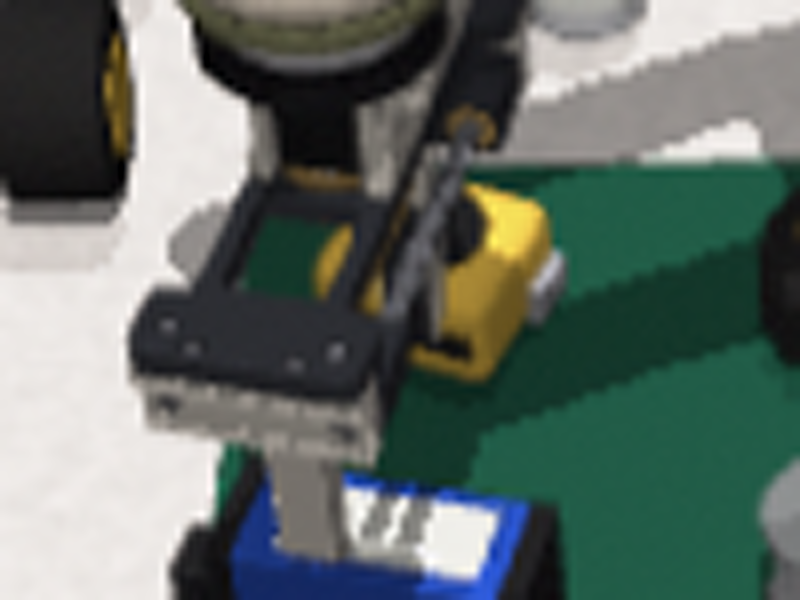

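View pics/t5.png

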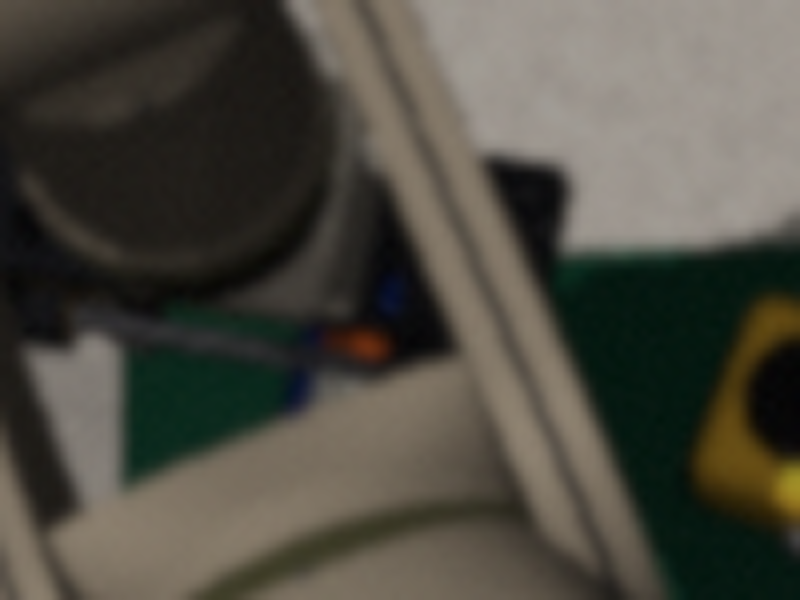

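```bash
python3 -m pendant '[[[100,-0.007,0.001,0.02,0,0,0],[100,0,0,0.03,0,0,0],[100,0,0,0,0,0,0]]]' 15
python3 - <<'E'
from h import *
o=robot.get_obs();p=o['eef_pos'];q=o['tcp_rot'];print(o['joint_positions'],p,q)
E
```

```text
time: 7.08
eef_pos: [615.9, 318.8, 61.2]
tcp_rot: [0.005, 0.768, 0.64, 0.011]
force: [-0.2, 0.4, -0.4]
width: 92.8
[ 0.40583927  0.46871655  1.3757714  -0.00397936  1.27377777 -0.98303097] [615.86360452 318.79587546  61.15624493] [0.00514968 0.7680031  0.64033707 0.01063747]
```

```bash
cat > go.py <<'E'
import sys
from h import *
from scipy.spatial.transform import Rotation as R
def step(T,yawdeg):
    o=robot.get_obs();p=o['eef_pos'];q=o['tcp_rot'];r=R.from_quat([q[1],q[2],q[3],q[0]])
    a=np.radians(yawdeg)/2; g=R.from_quat([np.cos(a),np.sin(a),0,0])
    y=2*np.degrees(np.arctan2(q[2],q[1]))
    print("t",round(o['time'],2),"p",p.round(1),"yaw",round(y,2),"z",r.as_matrix()[:,2].round(3),"F",o['force'].round(1),"M",o['ft_torque'].round(2),"w",round(o['width'],1),"j",o['joint_positions'].round(2))
    print("shift m",(r.inv().apply(np.array(T)-p)/1000).round(4),"turn",(r.inv()*g).as_rotvec().round(4))
step([float(v) for v in sys.argv[1:4]],float(sys.argv[4]))
E
python3 go.py 609 319.5 35 79.5
```

```text
t 7.08 p [615.9 318.8  61.2] yaw 79.64 z [ 0.023  0.006 -1.   ] F [-0.2  0.4 -0.4] M [ 0.03 -0.16  0.06] w 92.8 j [ 0.41  0.47  1.38 -0.    1.27 -0.98]
shift m [-0.0008 -0.0074  0.026 ] turn [ 0.0215 -0.0098  0.0025]
```

```bash
python3 -m pendant '[[[100,-0.001,-0.007,0.02,0.02,-0.01,0],[100,0,0,0,0,0,0],[100,0,0,0,0,0,0]]]' 15; python3 go.py 609 319.5 24 79.5
```

```text
time: 7.45
eef_pos: [610.7, 318.8, 42.8]
tcp_rot: [0.001, 0.769, 0.64, 0.002]
force: [0.0, -0.2, -0.5]
width: 92.8
t 7.45 p [610.7 318.8  42.8] yaw 79.55 z [ 0.004  0.001 -1.   ] F [ 0.  -0.2 -0.5] M [-0.01 -0.15 -0.04] w 92.8 j [ 0.41  0.5   1.38 -0.    1.27 -0.98]
shift m [ 0.0003 -0.0019  0.0188] turn [ 0.0034 -0.0012  0.0009]
```

```bash
python3 -m pendant '[[[100,0,-0.002,0.018,0.003,-0.001,0],[100,0,0,0,0,0,0],[35,0,0,0,0,0,0],[35,0,0,0,0,0,0],[35,0,0,0,0,0,0]]]' 25; python3 go.py 609 319.5 25 79.5;  python3 -m pendant '[[[35,0,0,0,0,0,0],[35,0,0,0,0,0,0],[35,0,0,0,0,0,0]]]' 25; python3 go.py 609 319.5 25 79.5
```

```text
time: 8.07
eef_pos: [609.3, 319.8, 24.7]
tcp_rot: [0.0, 0.768, 0.64, 0.001]
force: [0.1, 0.2, 0.8]
width: 67.5
t 8.07 p [609.3 319.8  24.7] yaw 79.57 z [ 0.002  0.001 -1.   ] F [0.1 0.2 0.8] M [ 0.05 -0.12  0.02] w 67.5 j [ 0.41  0.51  1.39  0.    1.24 -0.98]
shift m [-0.0003 -0.0003 -0.0003] turn [ 0.0017 -0.0011  0.0013]
time: 8.45
eef_pos: [609.6, 319.9, 25.3]
tcp_rot: [0.0, 0.768, 0.64, 0.001]
force: [-0.2, -0.2, -0.7]
width: 45.5
t 8.45 p [609.6 319.9  25.3] yaw 79.57 z [ 0.003  0.001 -1.   ] F [-0.2 -0.2 -0.7] M [-0.03 -0.19 -0.02] w 45.5 j [ 0.41  0.51  1.38 -0.    1.24 -0.98]
shift m [-0.0005 -0.0006  0.0003] turn [ 0.0023 -0.0015  0.0013]
```

```bash
python3 -m pendant '[[[35,0,0,-0.03,0,0,0],[35,0,0,-0.05,0,0,0],[35,0,0,-0.055,0,0,0],[35,0,0,-0.03,0,0,0],[35,0,0,0,0,0,0]]]' 25
python3 go.py 533 -180 190 93.2
python3 - <<'E'
from h import *
im,d=robot.capture('side');crop(im,160,140,160,120,5,'pics/s6.png')
im,d=robot.capture('top');crop(im,140,100,160,120,5,'pics/t6.png')
E
```

```text
time: 9.07
eef_pos: [606.4, 318.4, 189.3]
tcp_rot: [-0.001, 0.768, 0.64, -0.003]
force: [0.9, 0.1, -3.4]
width: 45.8
t 9.07 p [606.4 318.4 189.3] yaw 79.57 z [-0.006 -0.003 -1.   ] F [ 0.9  0.1 -3.4] M [ 0.04 -0.15 -0.03] w 45.8 j [ 0.41  0.38  1.25  0.    1.52 -0.98]
shift m [-0.5035  0.0181  0.0011] turn [-0.0061  0.003  -0.2379]
```

View pics/s6.png

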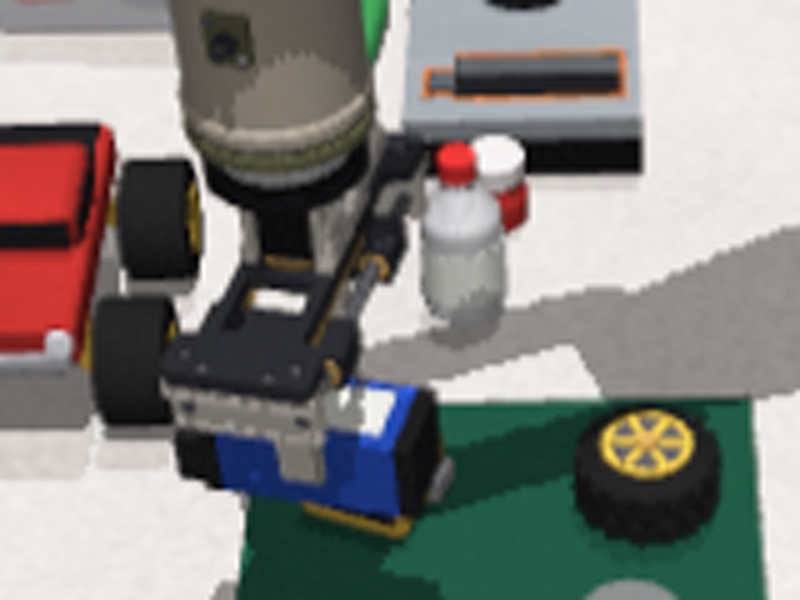

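```bash
python3 -m pendant '[[[35,-0.03,0.001,0,0,0,-0.1],[35,-0.055,-0.003,0,0,0,-0.138],[35,-0.0548,-0.0112,0,0,0,0],[35,-0.0548,-0.0112,0,0,0,0],[35,-0.0548,-0.0112,0,0,0,0]]]' 25
python3 go.py 533 -180 190 93.2
```

```text
time: 9.8
eef_pos: [560.8, 63.0, 170.0]
tcp_rot: [-0.009, 0.681, 0.732, -0.015]
force: [-0.2, -0.7, -2.7]
width: 45.9
t 9.8 p [560.8  63.  170. ] yaw 94.08 z [-0.034 -0.009 -0.999] F [-0.2 -0.7 -2.7] M [ 0.04 -0.22 -0.01] w 45.9 j [ 0.03  0.1   1.61 -0.01  1.47 -1.61]
shift m [-0.2406 -0.0456 -0.0168] turn [-0.0347  0.0069  0.0153]
```

```bash
python3 -m pendant '[[[35,-0.055,-0.01,-0.02,-0.02,0.005,0.01],[35,-0.055,-0.01,-0.01,0,0,0],[35,-0.055,-0.01,0,0,0,0],[35,-0.05,-0.01,0,0,0,0],[35,0,0,0,0,0,0]]]' 25
python3 go.py 533 -190 180 93.2
```

```text
time: 10.42
eef_pos: [524.9, -162.8, 186.4]
tcp_rot: [-0.014, 0.687, 0.727, -0.012]
force: [-0.3, 1.5, -3.5]
width: 46.0
t 10.43 p [ 524.9 -162.8  186.4] yaw 93.22 z [-0.036  0.002 -0.999] F [-0.3  1.5 -3.5] M [ 0.03 -0.14 -0.05] w 46.0 j [-0.39  0.05  1.64 -0.01  1.49 -2.01]
shift m [-0.0276  0.0068  0.006 ] turn [-0.0357 -0.0036  0.0003]
```

```bash
python3 -m pendant '[[[35,-0.0276,0.0068,0.02,-0.035,-0.0036,0],[35,0,0,0.02,0,0,0],[35,0,0,0,0,0,0],[35,0,0,0,0,0,0]]]' 25
python3 go.py 533 -190 140 93.2
python3 - <<'E'
from h import *
im,d=robot.capture('side');crop(im,210,80,100,75,8,'pics/s7.png');np.savez("side7.npz",im=im,d=d)
im,d=robot.capture('top');crop(im,350,135,100,75,8,'pics/t7.png');np.savez("top7.npz",im=im,d=d)
E
```

```text
time: 10.92
eef_pos: [528.8, -186.9, 137.1]
tcp_rot: [-0.006, 0.687, 0.727, -0.001]
force: [1.0, -0.7, -3.0]
width: 45.6
t 10.93 p [ 528.8 -186.9  137.1] yaw 93.22 z [-0.011  0.006 -1.   ] F [ 1.  -0.7 -3. ] M [ 0.06 -0.15  0.04] w 45.6 j [-0.43  0.09  1.68  0.    1.38 -2.06]
shift m [-0.0033  0.004  -0.003 ] turn [-0.0103 -0.0069  0.0003]
```

View pics/s7.png

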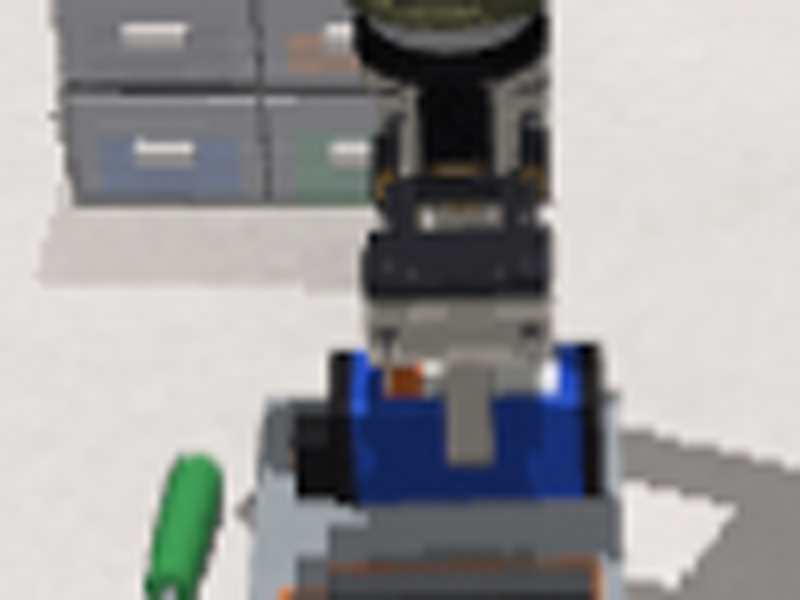

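View pics/t7.png

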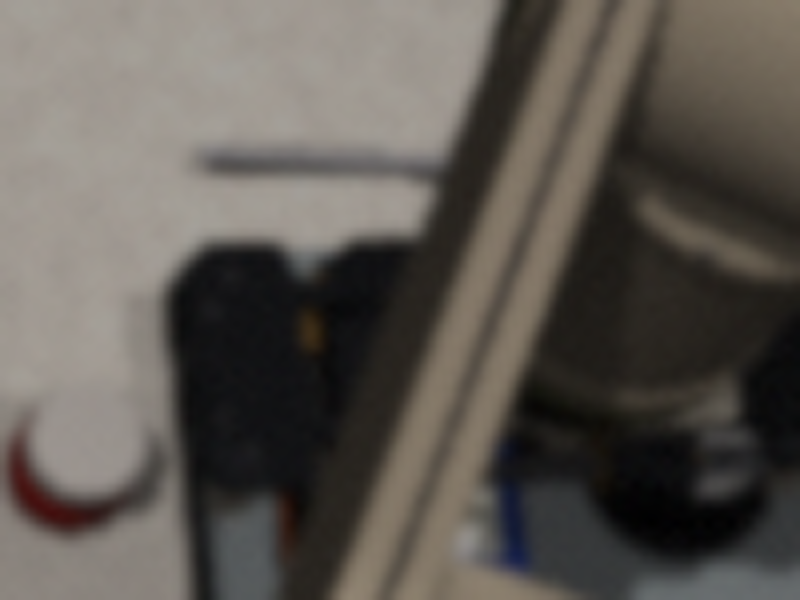

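Run:
```python
from h import *
D=np.load("side7.npz");im=D['im'];C=cloud("side",D['d'])
np.set_printoptions(linewidth=200)
for v in (132,135,137,139,141): print(v,[tuple(im[v,u]) for u in range(244,258)], '|',[tuple(im[v,u]) for u in range(280,290)])
for u in (255,260,275,280):print(u,[(v,tuple(im[v,u]),C[v,u].round(0).astype(int).tolist()) for v in range(126,146,1)][::3])
```

```text
132 [(np.uint8(93), np.uint8(97), np.uint8(102)), (np.uint8(91), np.uint8(95), np.uint8(99)), (np.uint8(71), np.uint8(74), np.uint8(77)), (np.uint8(32), np.uint8(31), np.uint8(33)), (np.uint8(32), np.uint8(31), np.uint8(33)), (np.uint8(30), np.uint8(29), np.uint8(31)), (np.uint8(31), np.uint8(29), np.uint8(33)), (np.uint8(22), np.uint8(20), np.uint8(22)), (np.uint8(19), np.uint8(17), np.uint8(20)), (np.uint8(20), np.uint8(23), np.uint8(45)), (np.uint8(23), np.uint8(47), np.uint8(115)), (np.uint8(19), np.uint8(41), np.uint8(101)), (np.uint8(19), np.uint8(37), np.uint8(91)), (np.uint8(18), np.uint8(37), np.uint8(92))] | [(np.uint8(24), np.uint8(49), np.uint8(121)), (np.uint8(24), np.uint8(47), np.uint8(115)), (np.uint8(20), np.uint8(34), np.uint8(76)), (np.uint8(21), np.uint8(20), np.uint8(22)), (np.uint8(43), np.uint8(43), np.uint8(46)), (np.uint8(108), np.uint8(111), np.uint8(116)), (np.uint8(169), np.uint8(173), np.uint8(178)), (np.uint8(204), np.uint8(202), np.uint8(202)), (np.uint8(229), np.uint8(225), np.uint8(222)), (np.uint8(229), np.uint8(225), np.uint8(222))]
135 [(np.uint8(9
[... 5587 characters left out ...]
(138, (np.uint8(18), np.uint8(39), np.uint8(97)), [507, -176, 123]), (141, (np.uint8(20), np.uint8(39), np.uint8(96)), [507, -164, 119]), (144, (np.uint8(94), np.uint8(97), np.uint8(101)), [512, -242, 53])]
280 [(126, (np.uint8(38), np.uint8(79), np.uint8(191)), [491, -192, 159]), (129, (np.uint8(45), np.uint8(86), np.uint8(206)), [490, -171, 161]), (132, (np.uint8(24), np.uint8(49), np.uint8(121)), [490, -171, 149]), (135, (np.uint8(23), np.uint8(47), np.uint8(119)), [490, -168, 140]), (138, (np.uint8(22), np.uint8(48), np.uint8(118)), [490, -167, 129]), (141, (np.uint8(25), np.uint8(49), np.uint8(123)), [490, -162, 121]), (144, (np.uint8(93), np.uint8(97), np.uint8(101)), [495, -249, 49])]
```

Run:
```python
from h import *
def ony(n,px,y):
    o,d=ray(n,px);t=(y-o[1])/d[:,1];return o+d*t[:,None]
print(ony("side",[[285.0,138]],-167),ony("side",[[246.5,139]],-164.6))
a=np.radians(3.2);c=np.array([528.8,-186.9])
for q in((-55,23),(71,18.5)):
    print(c+[np.cos(a)*q[0]-np.sin(a)*q[1],np.sin(a)*q[0]+np.cos(a)*q[1]])
# bay in side0 & top0: orange profile
for n in("side","top"):
    D=np.load(n+"0.npz");im=D['im'].astype(int)
    o=np.clip(im[...,0]-im[...,2]-15,0,None)
    a_=np.radians(3.2);R=np.array([[np.cos(a_),-np.sin(a_)],[np.sin(a_),np.cos(a_)]])
    ctr=np.array([546.3,-245])
    g=[(x,y) for x in range(-90,90) for y in range(10,100)]
    P=np.c_[np.array(g)@R.T+ctr,np.full(len(g),50.)]
    px=proj(n,P).astype(np.float32)
    V=cv2.remap(o.astype(np.float32),px[:,0].reshape(1,-1),px[:,1].reshape(1,-1),cv2.INTER_LINEAR).reshape(180,90)
    rx=V[:,20:70].mean(1);ry=V[35:120].mean(0)
    print(n,"x prof");print([(x-90,int(rx[x])) for x in range(0,180,2) if rx[x]>14]);print("y",[(y+10,int(ry[y])) for y in range(0,90,2) if ry[y]>8])
    cv2.imwrite(f"pics/rect_{n}.png",cv2.resize(V/V.max()*255,None,fx=4,fy=4))
```

```text
[[ 473.98924083 -167.          129.28510437]] [[ 599.39784694 -164.6         125.12437835]]
[ 472.60186336 -167.0060452 ]
[ 598.65659641 -164.46551901]
side x prof
[(-66, 40), (-64, 71), (-62, 42), (-60, 20), (66, 37), (68, 52), (70, 28)]
y [(30, 8), (32, 18), (34, 27), (36, 31), (38, 26), (40, 19), (42, 10), (82, 20), (84, 36), (86, 50), (88, 43), (90, 27), (92, 11)]
top x prof
[(-68, 15), (-66, 32), (-64, 38), (-62, 27), (50, 17), (52, 20), (54, 21), (56, 20), (58, 16), (64, 19), (66, 26), (68, 25), (70, 14)]
y [(28, 14), (30, 30), (32, 34), (34, 23), (78, 9), (80, 28), (82, 39), (84, 30), (86, 10)][ WARN:0@0.494] global loadsave.cpp:1063 imwrite_ Unsupported depth image for selected encoder is fallbacked to CV_8U.
```

```bash
python3 go.py 535.2 -187.3 100 93.2; python3 -m pendant '[[[35,-0.001,0.006,0.03,-0.01,-0.007,0],[35,0,0,0,0,0,0],[35,0,0,0,0,0,0]]]' 25; python3 go.py 535.2 -187.3 90 93.2
```

```text
t 11.03 p [ 529.  -187.   137.5] yaw 93.23 z [-0.01   0.006 -1.   ] F [-0.7  0.9 -2.8] M [ 0.09 -0.19  0.01] w 45.4 j [-0.43  0.09  1.68  0.    1.38 -2.06]
shift m [-0.0009  0.0065  0.0375] turn [-0.0096 -0.0066  0.0005]
time: 11.4
eef_pos: [537.1, -187.4, 111.0]
tcp_rot: [0.003, 0.686, 0.727, 0.001]
force: [-0.2, -0.1, -3.1]
width: 46.2
t 11.4 p [ 537.1 -187.4  111. ] yaw 93.32 z [ 0.005 -0.003 -1.   ] F [-0.2 -0.1 -3.1] M [ 0.07 -0.11 -0.05] w 46.2 j [-0.43  0.12  1.7  -0.    1.32 -2.05]
shift m [ 0.0003 -0.002   0.0209] turn [0.0051 0.0029 0.0021]
```

```bash
python3 -m pendant '[[[35,0,-0.002,0.021,0.005,0.003,0.002],[35,0,0,0,0,0,0],[35,0,0,0,0,0,0]]]' 25; python3 go.py 535.2 -187.3 80 93.2
python3 - <<'E'
from h import *
im,d=robot.capture('side');crop(im,230,100,80,60,10,'pics/s8.png');np.savez("side8.npz",im=im,d=d)
E
```

```text
time: 11.78
eef_pos: [536.1, -188.1, 90.7]
tcp_rot: [0.001, 0.687, 0.727, 0.0]
force: [0.1, 0.0, -3.0]
width: 45.8
t 11.78 p [ 536.1 -188.1   90.7] yaw 93.2 z [ 0.002 -0.001 -1.   ] F [ 0.1  0.  -3. ] M [ 0.04 -0.14  0.05] w 45.8 j [-0.43  0.14  1.72  0.    1.28 -2.05]
shift m [ 0.0008 -0.0009  0.0107] turn [ 0.002   0.0009 -0.0001]
```

View pics/s8.png

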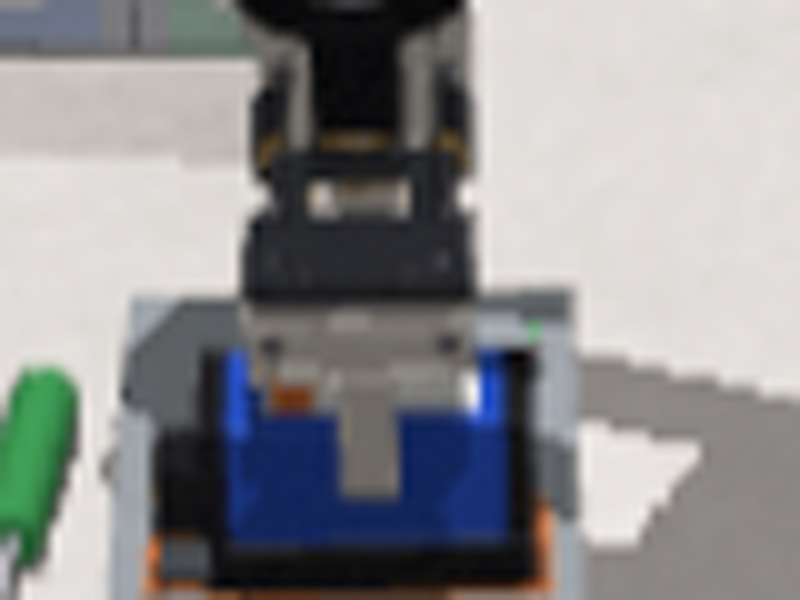

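Run:
```python
from h import *
im=np.load("side8.npz")['im'].astype(int)
for v in(148,150,152): print(v,im[v,242:256].sum(1)//3,'|',im[v,278:292].sum(1)//3)
print("cols"); 
for u in(257,262,272,278): print(u,[(v,tuple(int(a) for a in im[v,u])) for v in range(151,161)])
```

```text
148 [163 164 156  63  18  19  20  18  19  18  30  63  57  56] | [ 61  61  47  19  24  55  97  98  98 132 219 228 229 228]
150 [162 163 155  78  18  18  19  17  18  17  31  63  61  53] | [ 62  61  46  20  23  46  86  91  99 126 206 227 227 228]
152 [167 166 159  63  21  18  19  18  14  17  29  55  49  48] | [ 63  59  45  17  21  65 134 158 146 162 217 230 231 231]
cols
257 [(151, (17, 37, 90)), (152, (18, 37, 91)), (153, (17, 36, 93)), (154, (35, 40, 70)), (155, (28, 29, 30)), (156, (13, 13, 14)), (157, (12, 12, 12)), (158, (15, 15, 15)), (159, (78, 46, 27)), (160, (84, 68, 63))]
262 [(151, (17, 38, 91)), (152, (16, 35, 90)), (153, (20, 39, 92)), (154, (24, 32, 63)), (155, (21, 21, 23)), (156, (13, 13, 14)), (157, (13, 14, 15)), (158, (15, 15, 16)), (159, (71, 51, 39)), (160, (79, 70, 67))]
272 [(151, (15, 35, 90)), (152, (18, 36, 90)), (153, (25, 42, 86)), (154, (22, 31, 55)), (155, (14, 14, 16)), (156, (13, 12, 13)), (157, (14, 15, 14)), (158, (30, 21, 14)), (159, (75, 53, 39)), (160, (80, 71, 69))]
278 [(151, (23, 47, 117)), (152, (24, 48, 117)), (153, (39, 54, 101)), (154, (30, 38, 57)), (155, (18, 16, 18)), (156, (12, 13, 14)), (157, (14, 13, 15)), (158, (50, 29, 18)), (159, (132, 111, 99)), (160, (148, 142, 141))]
```

Run:
```python
from h import *
def ony(n,px,y):
    o,d=ray(n,px);t=(y-o[1])/d[:,1];return o+d*t[:,None]
r=ony("side",[[283.1,150]],-168)[0];l=ony("side",[[245.2,150]],-165.5)[0];print(r,l)
a=np.radians(3.2);c=np.array([536.1,-188.1])
for q in((-55,23),(71,18.5)): print(c+[np.cos(a)*q[0]-np.sin(a)*q[1],np.sin(a)*q[0]+np.cos(a)*q[1]])
for z in(67.7,68.7): print(onz("side",[[262,154.4]],z))
print(onz("side",[[262,158.6],[272,158.4]],50))
```

```text
[ 480.81605761 -168.           81.00522874] [ 606.42609451 -165.5          80.74402263]
[ 479.90186336 -168.2060452 ]
[ 605.95659641 -165.66551901]
[[ 550.74551281 -160.02670471   67.7       ]]
[[ 550.60778877 -158.6390024    68.7       ]]
[[ 551.49242579 -160.69209584   50.        ]
 [ 518.12760455 -162.60326742   50.        ]]
```

```bash
python3 -m pendant '[[[35,0.0008,-0.0005,0.0107,0.002,0.001,0],[35,0,0,0,0,0,0]]]' 25; python3 go.py 535.6 -187.3 74 93.2
```

```text
time: 12.08
eef_pos: [535.2, -187.2, 79.1]
tcp_rot: [-0.0, 0.687, 0.727, -0.0]
force: [-0.4, 0.8, -2.9]
width: 46.0
t 12.07 p [ 535.2 -187.2   79.1] yaw 93.19 z [-0.001  0.    -1.   ] F [-0.4  0.8 -2.9] M [ 0.08 -0.13 -0.04] w 46.0 j [-0.43  0.15  1.73  0.    1.26 -2.05]
shift m [-0.0002  0.0004  0.0051] turn [-0.0007 -0.0005 -0.0001]
```

```bash
python3 -m pendant '[[[35,0,0,0.004,0,0,0],[35,0,0,0,0,0,0]]]' 25;python3 -m pendant '[[[35,0,0,0.0025,0,0,0]]]' 25;python3 -m pendant '[[[35,0,0,0.0015,0,0,0]]]' 25; python3 go.py 535.6 -187.3 70 93.2
```

```text
time: 12.32
eef_pos: [535.2, -187.1, 74.8]
tcp_rot: [-0.0, 0.687, 0.727, -0.0]
force: [0.0, -1.0, -3.0]
width: 45.8
time: 12.45
eef_pos: [535.6, -187.3, 72.7]
tcp_rot: [-0.0, 0.687, 0.727, 0.0]
force: [-0.2, -0.3, -3.1]
width: 45.7
time: 12.58
eef_pos: [535.5, -187.3, 71.0]
tcp_rot: [-0.0, 0.687, 0.727, 0.0]
force: [0.0, -0.1, -3.2]
width: 46.1
t 12.57 p [ 535.5 -187.3   71. ] yaw 93.19 z [-0.  0. -1.] F [ 0.  -0.1 -3.2] M [ 0.04 -0.14 -0.01] w 46.1 j [-0.43  0.16  1.73  0.    1.25 -2.05]
shift m [-0.      0.0001  0.001 ] turn [-0.0001 -0.0002 -0.0001]
```

```bash
for i in 1 ; do python3 -m pendant '[[[35,0,0,0.0015,0,0,0]]]' 25; python3 -m pendant '[[[35,0,0,0.0015,0,0,0]]]' 25; done; python3 go.py 535.6 -187.3 70 93.2
```

```text
time: 12.7
eef_pos: [535.6, -187.3, 69.5]
tcp_rot: [0.0, 0.687, 0.727, 0.0]
force: [-0.2, -1.2, -2.7]
width: 45.7
time: 12.82
eef_pos: [535.6, -187.3, 67.9]
tcp_rot: [0.0, 0.687, 0.727, 0.0]
force: [-0.2, -0.5, -3.5]
width: 45.8
t 12.82 p [ 535.6 -187.3   67.9] yaw 93.19 z [ 0.  0. -1.] F [-0.2 -0.5 -3.5] M [ 0.11 -0.15  0.01] w 45.8 j [-0.43  0.17  1.73  0.    1.24 -2.05]
shift m [ 0.     -0.     -0.0021] turn [ 0.0001 -0.0001 -0.0001]
```

```bash
python3 -m pendant '[[[35,0,0,0.0015,0,0,0]]]' 25; python3 -m pendant '[[[35,0,0,0.0015,0,0,0]]]' 25;  python3 -m pendant '[[[35,0,0,0.0015,0,0,0]]]' 25;python3 go.py 535.6 -187.3 70 93.2
```

```text
time: 12.95
eef_pos: [535.7, -187.3, 66.3]
tcp_rot: [0.0, 0.687, 0.727, 0.0]
force: [0.1, 0.4, -3.3]
width: 46.0
time: 13.08
eef_pos: [535.7, -187.4, 64.7]
tcp_rot: [0.0, 0.687, 0.727, 0.0]
force: [-0.2, -0.1, -3.0]
width: 45.5
time: 13.2
eef_pos: [535.7, -187.3, 63.1]
tcp_rot: [0.0, 0.687, 0.727, 0.0]
force: [-0.5, -0.1, -2.8]
width: 45.8
t 13.2 p [ 535.7 -187.3   63.1] yaw 93.19 z [ 0.  0. -1.] F [-0.5 -0.1 -2.8] M [ 0.04 -0.15 -0.04] w 45.8 j [-0.43  0.17  1.74  0.    1.23 -2.05]
shift m [ 0.     -0.0001 -0.0069] turn [ 0.0002 -0.     -0.0001]
```

```bash
python3 -m pendant '[[[35,0,0,0.0015,0,0,0]]]' 25; python3 -m pendant '[[[35,0,0,0.0015,0,0,0]]]' 25;  python3 -m pendant '[[[35,0,0,0.0015,0,0,0]]]' 25;python3 go.py 535.6 -187.3 70 93.2
```

```text
time: 13.32
eef_pos: [535.7, -187.3, 61.5]
tcp_rot: [0.0, 0.687, 0.727, 0.0]
force: [0.2, 0.2, -3.2]
width: 45.7
time: 13.45
eef_pos: [535.7, -187.3, 59.9]
tcp_rot: [0.0, 0.687, 0.727, 0.0]
force: [0.6, -0.2, -3.5]
width: 45.7
time: 13.58
eef_pos: [535.7, -187.3, 58.3]
tcp_rot: [0.0, 0.687, 0.727, 0.0]
force: [-0.1, 0.6, -3.4]
width: 45.6
t 13.57 p [ 535.7 -187.3   58.3] yaw 93.19 z [ 0.  0. -1.] F [-0.1  0.6 -3.4] M [ 0.05 -0.15 -0.01] w 45.6 j [-0.43  0.18  1.74  0.    1.22 -2.05]
shift m [ 0.     -0.0001 -0.0117] turn [ 0.0002 -0.     -0.0001]
```

Run:
```python
from h import *
im,d=robot.capture('side');crop(im,230,100,80,60,10,'pics/s9.png');np.savez("side9.npz",im=im,d=d)
```

```text
(no output)
```

View pics/s9.png

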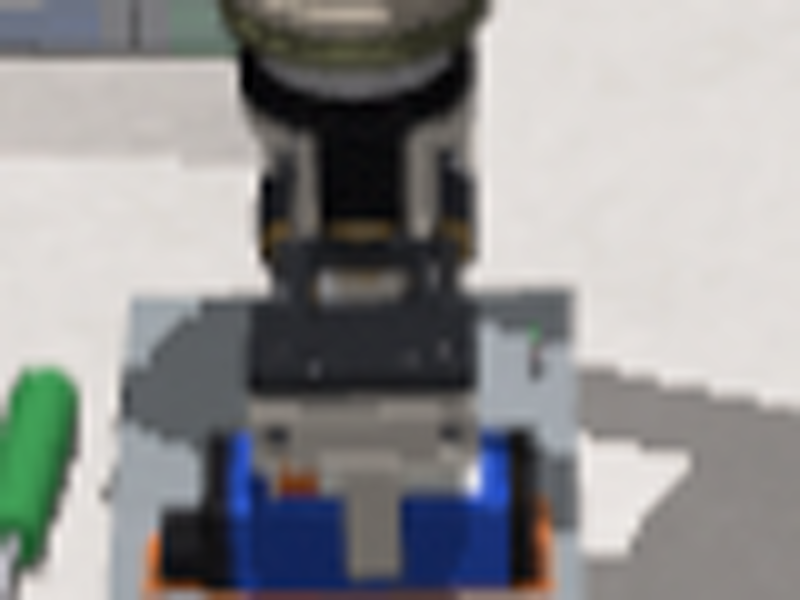

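The pack's front face now ends at the orange rim (crop row ~585), so it is sinking into the bay cleanly. I'll continue down and watch for touch.

```bash
python3 -m pendant '[[[35,0,0,0.001,0,0,0]]]' 25; python3 -m pendant '[[[35,0,0,0.001,0,0,0]]]' 25;  python3 go.py 535.6 -187.3 70 93.2
```

```text
time: 13.75
eef_pos: [535.6, -187.3, 57.0]
tcp_rot: [-0.0, 0.687, 0.727, 0.0]
force: [0.2, 0.6, -3.0]
width: 45.9
time: 13.88
eef_pos: [535.6, -187.3, 56.2]
tcp_rot: [-0.0, 0.687, 0.727, 0.0]
force: [-3.6, 0.9, 5.1]
width: 45.6
t 13.88 p [ 535.6 -187.3   56.2] yaw 93.19 z [ 0.  0. -1.] F [-3.6  0.9  5.1] M [0.39 0.24 0.03] w 45.6 j [-0.43  0.18  1.74  0.    1.22 -2.05]
shift m [ 0.     -0.     -0.0138] turn [ 0.0001 -0.0001 -0.0002]
```

```bash
python3 -m pendant '[[[56,0,0,0,0,0,0],[56,0,0,0,0,0,0],[62,0,0,0,0,0,0],[62,0,0,-0.015,0,0,0],[62,0,0,-0.03,0,0,0]]]' 25;  python3 go.py 535.6 -187.3 110 93.2
python3 -m pendant '[[[62,0,0,-0.04,0,0,0],[62,0,0,-0.05,0,0,0],[62,0,0,0,0,0,0]]]' 25
python3 - <<'E'
from h import *
im,d=robot.capture('side');crop(im,230,100,80,60,10,'pics/s10.png');np.savez("side10.npz",im=im,d=d)
C=cloud("side",d)
for v in range(136,160,3):print(v,[C[v,u].round(0).astype(int).tolist() for u in(250,256,262,268,274,280)])
E
```

```text
time: 14.5
eef_pos: [534.9, -187.0, 102.0]
tcp_rot: [-0.001, 0.687, 0.727, -0.0]
force: [-0.1, 0.1, 0.7]
width: 57.4
t 14.5 p [ 534.9 -187.   102. ] yaw 93.19 z [-0.002  0.001 -1.   ] F [-0.1  0.1  0.7] M [ 0.05 -0.15 -0.02] w 57.4 j [-0.43  0.13  1.71  0.    1.31 -2.05]
shift m [-0.0003  0.0007 -0.008 ] turn [-0.0018 -0.0011 -0.0002]
time: 14.88
eef_pos: [536.9, -187.9, 201.4]
tcp_rot: [0.003, 0.687, 0.727, 0.001]
force: [0.5, -0.4, -0.0]
width: 57.5
136 [[604, -299, 47], [581, -284, 57], [558, -264, 71], [538, -275, 64], [519, -297, 49], [497, -298, 49]]
139 [[601, -270, 54], [581, -278, 49], [559, -270, 55], [538, -266, 58], [518, -278, 50], [497, -284, 46]]
142 [[600, -258, 49], [579, -255, 52], [559, -266, 45], [537, -254, 53], [517, -263, 47], [496, -258, 51]]
145 [[598, -237, 51], [573, -193, 82], [552, -190, 85], [532, -191, 84], [512, -193, 83], [493, -200, 79]]
148 [[598, -225, 47], [571, -176, 82], [552, -179, 80], [532, -181, 79], [511, -177, 82], [492, -180, 80]]
151 [[590, -164, 78], [570, -164, 79], [551, -166, 77], [530, -161, 81], [511, -161, 81], [491, -171, 75]]
154 [[592, -167, 63], [570, -157, 71], [551, -165, 65], [531, -166, 65], [511, -169, 63], [491, -167, 65]]
157 [[592, -166, 52], [572, -169, 50], [551, -159, 58], [532, -166, 53], [512, -166, 53], [491, -163, 56]]
```

View pics/s10.png

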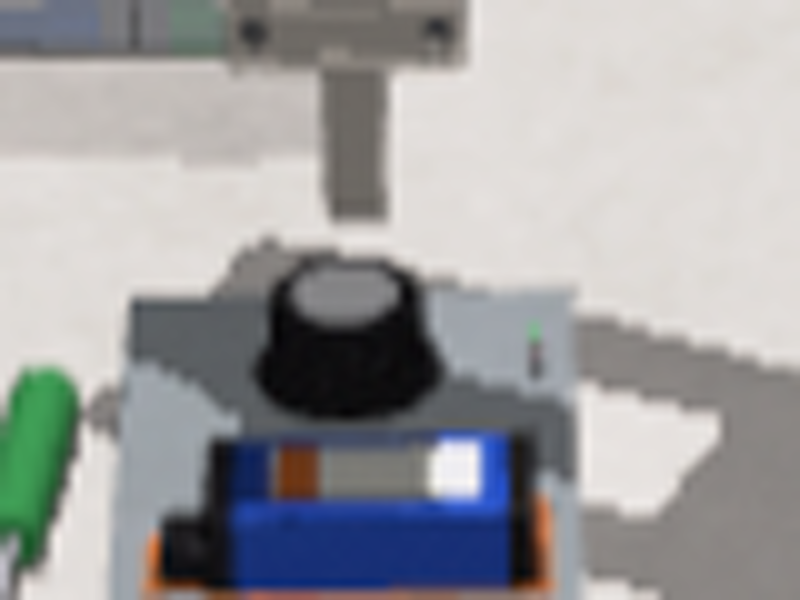

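```bash
python3 - <<'E'
from h import *
acc=[]
for k in range(6):
    im,d=robot.capture('side'); acc.append(cloud('side',d)); 
C=np.mean(acc,0); D0=cloud('side',np.load('side0.npz')['d'])
def fit(P):
    A=np.c_[P[:,:2]-P[:,:2].mean(0),np.ones(len(P))];c,*_=np.linalg.lstsq(A,P[:,2],rcond=None);return c.round(4),len(P),P[:,:2].mean(0).round(1)
P=C[145:150,253:281].reshape(-1,3);P=P[(P[:,2]>76)&(P[:,2]<88)];print("pack top",fit(P))
P=C[139:144,246:254].reshape(-1,3);print("chg L",fit(P));P=C[139:144,281:287].reshape(-1,3);print("chg R",fit(P))
P=C[127:131,261:269].reshape(-1,3);print("knob",fit(P))
print("nose",C[152:154,247:250].reshape(-1,3).round(0).tolist())
im,d=robot.capture('top');crop(im,350,135,100,75,8,'pics/t10.png')
E
python3 go.py 535.6 -187.3 110 93.2
```

```text
pack top (array([1.20000e-03, 3.30000e-02, 8.16985e+01]), 138, array([ 536.9, -183. ]))
chg L (array([-0.1537,  0.4005, 52.0358]), 40, array([ 602.2, -260.4]))
chg R (array([3.49000e-02, 6.38300e-01, 5.81861e+01]), 30, array([ 483.2, -254.1]))
knob (array([1.92000e-02, 2.94000e-02, 7.99344e+01]), 32, array([ 551.3, -297.8]))
nose [[603.0, -181.0, 62.0], [600.0, -181.0, 62.0], [596.0, -179.0, 63.0], [602.0, -172.0, 64.0], [599.0, -175.0, 62.0], [595.0, -171.0, 64.0]]
t 15.28 p [ 533.1 -186.2  193. ] yaw 93.19 z [-0.006  0.003 -1.   ] F [ 0.8 -0.   0.1] M [ 0.03 -0.16  0.02] w 57.7 j [-0.43  0.06  1.61  0.    1.48 -2.05]
shift m [-0.0015  0.0029  0.083 ] turn [-0.0063 -0.0035 -0.0001]
```

View pics/t10.png

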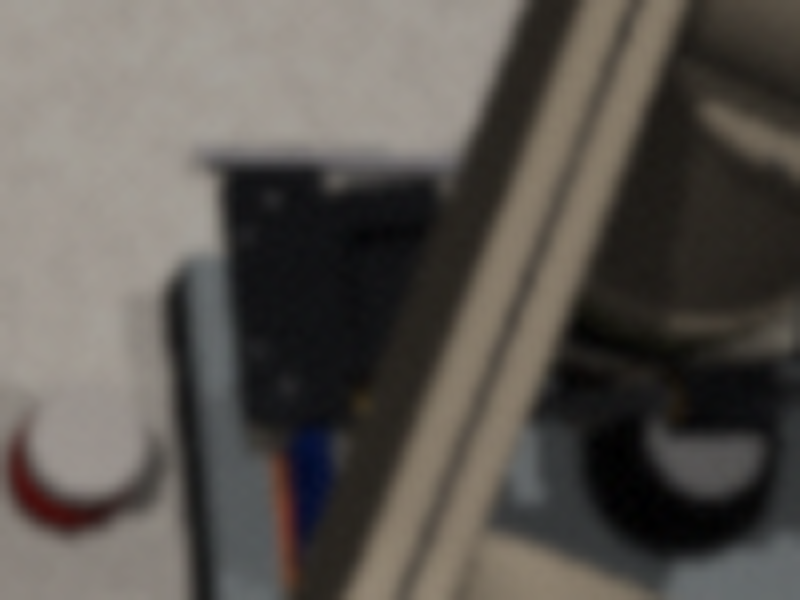

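```bash
python3 -m pendant '[[[100,-0.05,0.006,0,-0.006,-0.003,0],[100,-0.055,0.0065,0.01,0,0,0],[100,0,0,0.02,0,0,0],[100,0,0,0,0,0,0]]]' 25;  python3 go.py 552.8 -296.5 110 93.2
```

```text
time: 15.78
eef_pos: [550.9, -291.2, 158.5]
tcp_rot: [-0.003, 0.686, 0.727, -0.0]
force: [-0.2, 0.2, 0.2]
width: 91.0
t 15.78 p [ 550.9 -291.2  158.5] yaw 93.3 z [-0.004  0.004 -1.   ] F [-0.2  0.2  0.2] M [ 0.06 -0.15 -0.05] w 91.0 j [-0.57  0.23  1.49  0.    1.43 -2.2 ]
shift m [-0.0056  0.0018  0.0484] turn [-0.004  -0.0038  0.0017]
```

```bash
python3 -m pendant '[[[100,-0.005,0.001,0.03,-0.004,-0.003,0],[100,0,0,0.025,0,0,0],[100,0,0,0,0,0,0]]]' 25;  python3 go.py 552.8 -296.5 59 93.2
```

```text
time: 16.15
eef_pos: [552.6, -293.1, 103.6]
tcp_rot: [-0.0, 0.685, 0.728, 0.001]
force: [0.1, 0.9, -0.2]
width: 93.1
t 16.15 p [ 552.6 -293.1  103.6] yaw 93.45 z [ 0.001  0.001 -1.   ] F [ 0.1  0.9 -0.2] M [ 0.04 -0.15  0.05] w 93.1 j [-0.57  0.28  1.54  0.    1.33 -2.2 ]
shift m [-0.0035  0.      0.0446] turn [ 0.0006 -0.0012  0.0044]
```

```bash
python3 -m pendant '[[[100,-0.0035,0,0.022,0,-0.001,0],[100,0,0,0.022,0,0,0],[100,0,0,0,0,0,0]]]' 25;  python3 go.py 552.8 -296.5 59 93.2
```

```text
time: 16.52
eef_pos: [554.6, -296.3, 60.4]
tcp_rot: [0.002, 0.685, 0.729, 0.001]
force: [0.2, -0.0, 1.1]
width: 93.0
t 16.52 p [ 554.6 -296.3   60.4] yaw 93.56 z [ 0.004 -0.002 -1.   ] F [ 0.2 -0.   1.1] M [ 0.11 -0.15 -0.04] w 93.0 j [-0.57  0.33  1.56  0.    1.25 -2.21]
shift m [-0.0001 -0.0018  0.0014] turn [0.0038 0.0022 0.0063]
```

```bash
python3 -m pendant '[[[100,0,-0.0018,0.0014,0.004,0.002,0],[100,0,0,0,0,0,0],[40,0,0,0,0,0,0],[40,0,0,0,0,0,0],[40,0,0,0,0,0,0]]]' 15;  python3 go.py 552.8 -296.5 59 93.2;python3 -m pendant '[[[40,0,0,0,0,0,0],[40,0,0,0,0,0,0]]]' 15;  python3 go.py 552.8 -296.5 59 93.2
```

```text
time: 17.15
eef_pos: [554.6, -297.6, 62.6]
tcp_rot: [0.002, 0.685, 0.729, 0.0]
force: [-0.6, 0.9, -0.1]
width: 67.4
t 17.15 p [ 554.6 -297.6   62.6] yaw 93.57 z [ 0.004 -0.003 -1.   ] F [-0.6  0.9 -0.1] M [ 0.08 -0.14 -0.01] w 67.4 j [-0.57  0.32  1.56 -0.    1.26 -2.21]
shift m [ 0.0013 -0.0017  0.0035] turn [0.0035 0.0031 0.0064]
time: 17.4
eef_pos: [554.6, -296.6, 62.7]
tcp_rot: [0.002, 0.685, 0.729, 0.001]
force: [-0.7, 5.9, 2.7]
width: 52.3
t 17.4 p [ 554.6 -296.6   62.7] yaw 93.58 z [ 0.003 -0.001 -1.   ] F [-0.7  5.9  2.7] M [ 1.01  0.01 -0.01] w 52.3 j [-0.57  0.32  1.56  0.    1.26 -2.21]
shift m [ 0.0002 -0.0018  0.0037] turn [0.0034 0.0015 0.0067]
```

```bash
python3 -m pendant '[[[70,0,0,0,0,0,0],[70,0,-0.0018,0.0037,0.003,0,0.006],[70,0,0,0,0,0,0],[70,0,0,0,0,0,0]]]' 15;  python3 go.py 552.8 -296.3 59 93.2
```

```text
time: 17.9
eef_pos: [552.5, -297.2, 58.4]
tcp_rot: [0.001, 0.687, 0.727, -0.001]
force: [-0.2, -1.0, -0.5]
width: 65.1
t 17.9 p [ 552.5 -297.2   58.4] yaw 93.21 z [ 0.    -0.002 -1.   ] F [-0.2 -1.  -0.5] M [ 0.07 -0.09  0.03] w 65.1 j [-0.57  0.33  1.56 -0.    1.25 -2.2 ]
shift m [ 0.0008  0.0003 -0.0006] turn [-0.      0.0021  0.0002]
```

```bash
python3 -m pendant '[[[40,0.0008,0,0,0,0.002,0],[40,0,0,0,0,0,0],[40,0,0,0,0,0,0],[40,0,0,0,0,0,0]]]' 25;  python3 go.py 552.8 -296.3 59 93.2
```

```text
time: 18.4
eef_pos: [552.5, -296.6, 58.5]
tcp_rot: [0.0, 0.687, 0.727, -0.0]
force: [0.3, -0.1, 0.4]
width: 52.5
t 18.4 p [ 552.5 -296.6   58.5] yaw 93.2 z [ 0. -0. -1.] F [ 0.3 -0.1  0.4] M [ 0.04 -0.14  0.01] w 52.5 j [-0.57  0.33  1.56 -0.    1.25 -2.2 ]
shift m [ 0.0003  0.0004 -0.0005] turn [ 0.      0.0003 -0.    ]
```

```bash
python3 -m pendant '[[[40,0,0,0,0,0,-0.03]]]' 25;  python3 go.py 552.8 -296.3 59 93.2; python3 -m pendant '[[[40,0,0,0,0,0,0.06]]]' 25;  python3 go.py 552.8 -296.3 59 93.2; python3 -m pendant '[[[40,0,0,0,0,0,0.08]]]' 25;  python3 go.py 552.8 -296.3 59 93.2
```

```text
time: 18.52
eef_pos: [552.4, -296.6, 58.4]
tcp_rot: [0.0, 0.676, 0.737, -0.0]
force: [1.1, 1.2, -1.3]
width: 52.0
t 18.52 p [ 552.4 -296.6   58.4] yaw 94.96 z [ 0. -0. -1.] F [ 1.1  1.2 -1.3] M [ 0.19 -0.21 -0.81] w 52.0 j [-0.57  0.33  1.56 -0.    1.25 -2.23]
shift m [ 0.0003  0.0004 -0.0006] turn [0.0001 0.0002 0.0307]
time: 18.65
eef_pos: [552.5, -296.6, 58.5]
tcp_rot: [0.0, 0.697, 0.717, 0.0]
force: [-0.2, -0.8, -0.0]
width: 52.5
t 18.65 p [ 552.5 -296.6   58.5] yaw 91.57 z [ 0. -0. -1.] F [-0.2 -0.8 -0. ] M [-0.01 -0.14  0.18] w 52.5 j [-0.57  0.33  1.56  0.    1.25 -2.17]
shift m [ 0.0003  0.0003 -0.0005] turn [ 0.0002  0.0001 -0.0285]
time: 18.77
eef_pos: [552.5, -296.5, 58.4]
tcp_rot: [0.0, 0.726, 0.688, -0.0]
force: [-0.4, 0.1, -0.1]
width: 52.6
t 18.77 p [ 552.5 -296.5   58.4] yaw 86.95 z [ 0. -0. -1.] F [-0.4  0.1 -0.1] M [ 0.09 -0.17  0.12] w 52.6 j [-0.57  0.33  1.56 -0.    1.25 -2.09]
shift m [ 0.0003  0.0003 -0.0006] turn [ 1.000e-04  1.000e-04 -1.092e-01]
```

```bash
for i in 1; do python3 -m pendant '[[[40,0,0,0,0,0,0.1]]]' 25 >/dev/null;  python3 go.py 552.8 -296.3 59 21.5; python3 -m pendant '[[[40,0,0,0,0,0,0.1]]]' 25 >/dev/null;  python3 go.py 552.8 -296.3 59 21.5; python3 -m pendant '[[[40,0,0,0,0,0,0.1]]]' 25 >/dev/null;  python3 go.py 552.8 -296.3 59 21.5; python3 -m pendant '[[[40,0,0,0,0,0,0.1]]]' 25 >/dev/null;  python3 go.py 552.8 -296.3 59 21.5;python3 -m pendant '[[[40,0,0,0,0,0,0.1]]]' 25 >/dev/null;  python3 go.py 552.8 -296.3 59 21.5;python3 -m pendant '[[[40,0,0,0,0,0,0.1]]]' 25 >/dev/null;  python3 go.py 552.8 -296.3 59 21.5;python3 -m pendant '[[[40,0,0,0,0,0,0.1]]]' 25 >/dev/null;  python3 go.py 552.8 -296.3 59 21.5;python3 -m pendant '[[[40,0,0,0,0,0,0.1]]]' 25 >/dev/null;  python3 go.py 552.8 -296.3 59 21.5;python3 -m pendant '[[[40,0,0,0,0,0,0.1]]]' 25 >/dev/null;  python3 go.py 552.8 -296.3 59 21.5; done
```

```text
t 18.9 p [ 552.5 -296.6   58.4] yaw 81.13 z [ 0. -0. -1.] F [ 0.4 -0.5  0.5] M [ 0.08 -0.18  0.07] w 52.7 j [-0.57  0.33  1.56 -0.    1.25 -1.99]
shift m [ 0.0003  0.0003 -0.0006] turn [2.0000e-04 1.0000e-04 1.0408e+00]
t 19.02 p [ 552.5 -296.6   58.4] yaw 75.3 z [ 0. -0. -1.] F [ 0.8 -0.2  0.2] M [-0.01 -0.16  0.02] w 52.9 j [-0.57  0.33  1.56 -0.    1.25 -1.89]
shift m [ 0.0003  0.0003 -0.0006] turn [2.000e-04 2.000e-04 9.389e-01]
t 19.15 p [ 552.5 -296.5   58.5] yaw 69.46 z [ 0. -0. -1.] F [0.3 0.5 0. ] M [ 0.18 -0.16  0.17] w 52.8 j [-0.57  0.33  1.56 -0.    1.25 -1.79]
shift m [ 0.0003  0.0002 -0.0005] turn [3.00e-04 1.00e-04 8.37e-01]
t 19.27 p [ 552.5 -296.5   58.4] yaw 63.63 z [ 0. -0. -1.] F [ 0.2 -1.3 -0.2] M [-0.07 -0.07  0.08] w 52.4 j [-0.57  0.33  1.56 -0.    1.25 -1.68]
shift m [ 0.0003  0.0002 -0.0006] turn [3.000e-04 2.000e-04 7.353e-01]
t 19.4 p [ 552.5 -296.5   58.4] yaw 57.8 z [ 0. -0. -1.] F [-0.2 -0.3 -0.1] M [ 0.04 -0.19  0.07] w 52.8 j [-0.57  0.33  1.56 -0.    1.25 -1.58]
shift m [ 0.0003  0.0001 -0.0006] turn [4.000e-04 2.000e-04 6.335e-01]
t 19.52 p [ 552.5
[... 167 characters left out ...]
4.000e-04 3.000e-04 5.316e-01]
t 19.65 p [ 552.5 -296.5   58.4] yaw 46.12 z [ 0.    -0.001 -1.   ] F [ 0.1 -0.5 -0.8] M [ 0.02 -0.28  0.08] w 52.4 j [-0.57  0.33  1.56 -0.    1.25 -1.38]
shift m [ 0.0004  0.     -0.0006] turn [5.000e-04 3.000e-04 4.297e-01]
t 19.77 p [ 552.6 -296.5   58.5] yaw 40.3 z [ 0.    -0.001 -1.   ] F [ 0.8 -0.3 -0.4] M [-0.02 -0.17  0.17] w 52.7 j [-0.57  0.33  1.56 -0.    1.25 -1.28]
shift m [ 0.0003 -0.     -0.0005] turn [6.000e-04 3.000e-04 3.281e-01]
t 19.9 p [ 552.6 -296.5   58.5] yaw 34.46 z [ 0.    -0.001 -1.   ] F [ 0.6 -0.3 -0.8] M [-0.07 -0.17  0.1 ] w 52.4 j [-0.57  0.33  1.56 -0.    1.25 -1.18]
shift m [ 0.0003 -0.     -0.0005] turn [0.0007 0.0003 0.2262]
```

```bash
python3 -m pendant '[[[40,0,0,0,0,0,0.1]]]' 25 >/dev/null;  python3 go.py 552.8 -296.3 59 21.5;python3 -m pendant '[[[40,0,0,0,0,0,0.1]]]' 25 >/dev/null;  python3 go.py 552.8 -296.3 59 21.5; python3 -m pendant '[[[40,0,0,0,0,0,0.025]]]' 25 >/dev/null;  python3 go.py 552.8 -296.3 59 21.5; python3 -m pendant '[[[40,0,0,0,0,0,0]]]' 25 >/dev/null;  python3 go.py 552.8 -296.3 59 21.5
```

```text
t 20.02 p [ 552.5 -296.5   58.4] yaw 28.63 z [-0.    -0.001 -1.   ] F [-0.2 -0.3 -0.5] M [-0.05 -0.15  0.05] w 52.3 j [-0.57  0.33  1.56 -0.    1.25 -1.07]
shift m [ 0.0003 -0.0001 -0.0006] turn [0.0007 0.0004 0.1244]
t 20.15 p [ 552.6 -296.5   58.4] yaw 22.79 z [-0.    -0.001 -1.   ] F [-0.  -0.4 -0. ] M [-0.04 -0.16  0.01] w 52.2 j [-0.57  0.33  1.56 -0.    1.25 -0.97]
shift m [ 0.0003 -0.0001 -0.0006] turn [0.0008 0.0003 0.0225]
t 20.27 p [ 552.6 -296.5   58.4] yaw 21.38 z [-0.    -0.001 -1.   ] F [ 0.1  0.3 -0.3] M [-0.05 -0.13  0.17] w 52.7 j [-0.57  0.33  1.56 -0.    1.25 -0.95]
shift m [ 0.0003 -0.0001 -0.0006] turn [ 0.0008  0.0004 -0.0021]
t 20.4 p [ 552.6 -296.5   58.4] yaw 21.5 z [-0.    -0.001 -1.   ] F [-0.8 -0.8 -0.6] M [-0.1  -0.07  0.07] w 52.5 j [-0.57  0.33  1.56 -0.    1.25 -0.95]
shift m [ 0.0003 -0.0001 -0.0006] turn [0.0009 0.0004 0.0001]
```

```bash
python3 -m pendant '[[[80,0,0,0,0,0,0],[80,0,0,0,0,0,0],[80,0,0,-0.02,0,0,0],[80,0,0,-0.05,0,0,0],[80,0,0,-0.05,0,0,0]]]' 25;  python3 -m pendant '[[[80,0.01,0.055,-0.02,0,0,0],[80,0,0.055,0,0,0,0],[80,0,0.055,0,0,0,0],[80,0,0.03,0,0,0,0],[80,0,0,0,0,0,0]]]' 25; python3 go.py 552.8 -296.3 59 21.5
python3 - <<'E'
from h import *
im,d=robot.capture('side');cv2.imwrite('pics/s11.png',im[:,:,::-1]);crop(im,230,100,80,60,10,'pics/s11c.png')
im,d=robot.capture('top');cv2.imwrite('pics/t11.png',im[:,:,::-1]);crop(im,350,135,100,75,8,'pics/t11c.png')
C=cloud('top',d); m=(abs(C[...,0]-533)<60)&(abs(C[...,1]+187)<30)&(C[...,2]>74)&(d>0);P=C[m];print(len(P))
A=np.c_[P[:,:2]-P[:,:2].mean(0),np.ones(len(P))];print(np.linalg.lstsq(A,P[:,2],rcond=None)[0],P.mean(0),cv2.minAreaRect(P[:,:2].astype(np.float32)))
E
```

```text
time: 21.02
eef_pos: [549.9, -294.6, 178.8]
tcp_rot: [-0.003, 0.982, 0.188, -0.003]
force: [0.2, -0.7, 0.7]
width: 74.6
time: 21.65
eef_pos: [636.7, -478.1, 216.6]
tcp_rot: [0.004, 0.982, 0.19, 0.003]
force: [0.3, 0.1, -0.7]
width: 73.9
t 21.65 p [ 636.7 -478.1  216.6] yaw 21.92 z [ 0.008 -0.007 -1.   ] F [ 0.3  0.1 -0.7] M [-0.03 -0.16  0.02] w 73.9 j [-0.71  0.69  0.79 -0.    1.65 -1.09]
shift m [-0.0107 -0.2014  0.1557] turn [ 0.0092 -0.0046  0.0074]
728
[-5.87336667e-05 -1.13395611e-02  8.21870678e+01] [ 535.06098514 -186.43647106   82.18706781] ((536.2779541015625, -187.5646209716797), (110.37574768066406, 46.82443618774414), 3.6366825103759766)
```

View pics/s11.png

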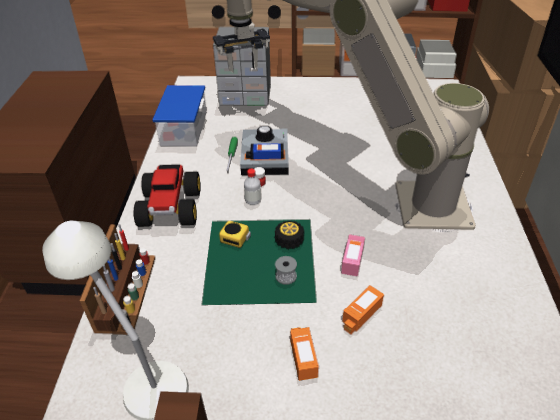

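View pics/t11.png

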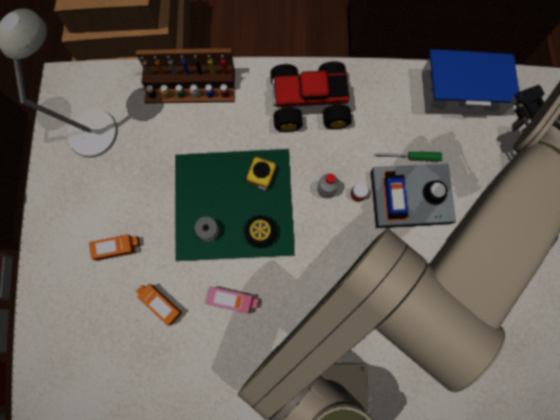

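```bash
python3 -m pendant '[[[80,0,-0.05,-0.02,0,0,0],[80,-0.01,-0.03,-0.02,0,0,0],[80,0,0,0,0,0,0],[80,0,0,0,0,0,0]]]' 25; python3 go.py 552.8 -296.3 59 21.5; python3 -c "
from plant import robot
print(robot.close_job())"
```

```text
time: 22.25
eef_pos: [595.5, -398.3, 255.5]
tcp_rot: [0.002, 0.981, 0.193, 0.002]
force: [-0.1, 0.1, -0.5]
width: 74.3
t 22.25 p [ 595.5 -398.3  255.5] yaw 22.24 z [ 0.005 -0.003 -1.   ] F [-0.1  0.1 -0.5] M [-0.   -0.15 -0.02] w 74.3 j [-0.66  0.44  1.06  0.    1.64 -1.05]
shift m [-0.0016 -0.1114  0.196 ] turn [ 0.0043 -0.0034  0.0129]
the job is handed in; nothing more can be done
None
```

The job is handed in at about 22 s. I wound the knob back to its anticlockwise stop and lowered the blue pack into the bay. It went in without binding, so no shuffling was needed. I then turned the knob about 72° clockwise and let go.

What the last checks showed:
- **Pack:** its top stands at 82.2 mm and is level to about 0.01 rad. Its centre is at about (536.3, -187.6) mm, within about 0.5 mm of the bay centre I worked out. The contact force on lowering was about 8 N.
- **Knob:** I reached the stop at about 0.5 N m. It was still there after the pack went in: a 0.03 rad nudge anticlockwise gave 0.8 N m. Turning up, the torque ripple repeated about every 24°. I let go at about 72°, which is three clicks.
- **Bystanders:** in the last pictures they stand where they were, judged by eye rather than measured.
- **Arm:** it is clear of everything, with near-zero force.

Two things are less certain. The side and top views disagreed by up to about 5 mm in y on the charger, so I settled the bay position from the arm's own reading while it gripped the knob; the clean fit confirmed it. The knob is unmarked, so its final click is inferred from the turn angle and torque, not seen.

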